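# Dress the praline display plinth

### The arm

A 6-joint arm with a two-finger parallel gripper is mounted at the origin on the work surface. World frame = base frame: x ahead of the robot, y to its left, z up, the work surface at z = 0. Lengths are in mm, angles in rad, forces in N, time in s.
With the tool pointing down it reaches from about 325 to 900 mm from the base axis. Payload 3.5 kg.
Tool frame: the origin (TCP) lies at the very end of the fingers, on their centre line; the grasp point (between the pads) lies 19 mm behind it; z points along the fingers, y is the line along which they close (so a half turn about z gives the same grasp; the last joint's range is limited). The gripper opens to 85 mm and grips with 20 to 120 N. Pads are 22 mm wide; open, the fingers measure 114 mm over their backs; the gripper's body (76 mm by 85 mm) begins 54 mm behind the grasp point. The pads swing forward as they close: fully open they stand 13 mm farther back than shut.
Start: joints at [-1.358, 0.276, -0.026, 1.268, 0, 1.467], TCP at [194.098, -594.094, 195.413] pointing down, gripper open.
Joint ranges: [-3.12, 3.12], [-0.85, 1.88], [-1.08, 1.24], [-1.95, 2.15], [-1.57, 1.53], [-3.14, 3.14]. Speed limits (rad/s): [2.57, 2.57, 3.14, 3.14, 3.14, 3.14].

### API

Orientations are given as a rotation vector (axis times angle).
In Python, from station import arm, optics gives the robot as it stands.
- The arm moves only by the tool carry_out, never from a script. Its argument "targets" is a list that holds one entry, the list of rows, each a list of 6 numbers: the shift along the tool's x, y, z in m, then the turn, a rotation vector about the tool's x, y, z in degrees. In form: [[[tx, ty, tz, rx, ry, rz], ...]]. A call has 1 to 20 rows; each row is the pose to reach, as a shift and turn from the pose commanded when the call began, along the tool's axes at that moment; what a row does not reach only later rows make up. A row lasts 1/10 s, in which the tool goes at most 50 mm and 8.59 degrees, less where a joint would pass 70% of its speed; a pose out of reach is approached as far as the arm can. A call with a gripper value outside its range is refused whole. "hand" is the finger opening in m, from 0 to 0.0854, set as the call begins (left out, the last holds). The fingers move at their own pace and stop on an object; "newtons" is the grip in N (left out, the last holds). Time passes only in rows, so rows that repeat a pose let the fingers close. It gives the time, the measured TCP pose, the force, the opening and the grip force at its end, in the units of the state.
- arm.get_state(): the state, without advancing time (a new reading comes with each control period).
- optics.snapshot(name): name is "scene" or "top"; returns a dict with "pixels" (480x640x3 uint8, red, green, blue), "K" (3x3 intrinsics, pixels), "rvec" (rotation vector, rad) and "tvec" (3), from world to camera coordinates, as OpenCV has them. Camera axes: x right, y down, z forward; pixel columns grow to the right and rows downward; lengths in mm; the calibration is good to about 2 mm. A picture is of the moment at which its call begins. There is no depth.
- arm.close_job(): hands the job in; it is judged then, once.
The state is a dict: "t": time; "joint_pos": joint angles; "dq": joint speeds; "tau": joint torques, N m; "ee_pos": TCP position; "orientation": TCP orientation; "force": force on the tool from outside, world axes, zero at the start; "moment": the same for the moment, N m; "gripper_width": opening from 0.0 (shut) to 1.0 (fully open); "grip_force": force on a finger pad.
Only numpy, scipy, OpenCV 4.12 (cv2) and the standard library are available. Lean on these libraries where they do the work, as an engineer would, in place of code of your own. Each camera call takes 0.05 s, during which the arm holds its last target. There are 200 camera calls.

### The job

Get the tasting display ready: first seat the wooden praline tray flat on the steel plinth, with both of the plinth's pegs in the tray's end holes (either way round). Then put every praline from the counter upright into a pocket of its own shape, one to a pocket, round ones in round pockets and square ones in square pockets. Last, slide the plinth's light dimmer to the brass mark on its track; leave everything else on the counter where it is.

Things in the scene. Friction and masses are not known exactly. Their poses are not given: they have to be found in the camera images.
- tray: Loose wooden praline tray, 110 (x) by 206 mm (y), 0.35 kg; origin: centre of its underside. 4 mm floor over |y| < 77 mm, on it a 10 mm plate (top at z 14 mm) with six pockets 10 mm deep, at x +-30 and y -56, 0, 56 mm. A 14 mm square peg hole through the plate at y -91 and 91 mm. In the middle an upright brass grip to pinch, 12 mm (x) by 44 mm (y), from z 14 to 44 mm. Fits either way round.
- plinth: Fixed steel display plinth; origin: centre of the deck's underside, on the counter; x away from the robot, y left. Deck 130 (x) by 220 mm (y), top 22 mm high. Two upright pegs on it at x 0, y -91 and 91 mm: 10 mm thick, 14 mm tall, tapered tips. A dark ledge 10 mm high along its front (x -65 to -127 mm) carries the light dimmer.
- deck (a point): centre of the top face of the plinth's deck, midway between the pegs; axes as the plinth's. The seated tray's origin comes to this point.
- dimmer (a joint): position of the dimmer's grip along its track, m, 0 (right end) to 0.120 (left end), growing towards the plinth's +y; the brass line across the track is its mark: with the grip centred on it (30 mm to the left of the middle of the track) it reads 0.090. Friction about 1.5 N, stays where it is left.
- dimmer_top (a point): centre of the top face of the dimmer's black grip, which is a block 28 mm (x) by 20 mm (y) by 40 mm tall, standing on an aluminium track housing 14 mm high (40 x 170 mm) on the ledge; top 64 mm above the counter. Axes as the plinth's.
- round_pocket0 (a point): centre of the floor of a round pocket, 36 mm across, 10 mm deep; moves with the tray, axes as the tray's
- square_pocket0 (a point): centre of the floor of a square pocket, 34 x 34 mm with sides along the tray's x and y, 10 mm deep; moves with the tray
- round_pocket1 (a point): centre of the floor of a round pocket, 36 mm across, 10 mm deep; moves with the tray, axes as the tray's
- square_pocket1 (a point): centre of the floor of a square pocket, 34 x 34 mm with sides along the tray's x and y, 10 mm deep; moves with the tray
- round_pocket2 (a point): centre of the floor of a round pocket, 36 mm across, 10 mm deep; moves with the tray, axes as the tray's
- square_pocket2 (a point): centre of the floor of a square pocket, 34 x 34 mm with sides along the tray's x and y, 10 mm deep; moves with the tray
- round0: Round dark chocolate praline, loose, 32 mm across, 24 mm tall, upright sides, 22 g. Origin: centre of its underside, z up. None if absent.
- round1: Round dark chocolate praline, loose, 32 mm across, 24 mm tall, upright sides, 22 g. Origin: centre of its underside, z up. None if absent.
- round2: Round dark chocolate praline, loose, 32 mm across, 24 mm tall, upright sides, 22 g. Origin: centre of its underside, z up. None if absent.
- square0: Square dark chocolate praline, loose, 30 x 30 mm (its x and y), 24 mm tall, 22 g, two milk stripes on top along its y. Origin: centre of its underside, z up. None if absent.
- square1: Square dark chocolate praline, loose, 30 x 30 mm (its x and y), 24 mm tall, 22 g, two milk stripes on top along its y. Origin: centre of its underside, z up. None if absent.
- square2: Square dark chocolate praline, loose, 30 x 30 mm (its x and y), 24 mm tall, 22 g, two milk stripes on top along its y. Origin: centre of its underside, z up. None if absent.
- paper_cup: Bystander: small white paper sweet cup, 38 mm across the rim, 28 mm tall, among the pralines. Origin: centre of its underside.
- card_stand: Bystander: price card, 34 mm wide, on a round brass foot, 37 mm tall over all, among the pralines. Origin: centre of its underside.
- copper_bowl: Bystander: copper bowl, 110 mm across, 55 mm tall, at the far right. Origin: centre of its underside.
- ribbon_spool: Bystander: white spool, 60 mm across, 30 mm tall, at the far left. Origin: centre of its underside.
- nut_jar: Bystander: amber glass jar with steel cap, 68 mm across, 110 mm tall, at the far right. Origin: centre of its underside.
- wrapped_bar: Bystander: clear wrapped flat bar, 75 x 150 x 13 mm, near the robot on the right. Origin: centre of its underside.
- tasting_cup: Bystander: white ceramic cup, 64 mm across, 60 mm tall, on the left. Origin: centre of its underside.
Mind the look-alikes: they are no part of the job. What is shaped like the round2 but green is not meant. What is shaped like the square1 but orange is not meant.

How it is judged (in metres and radians):
On the way, in this order (a step that is already met when the one before it is completed fails the run):
1. the tray is seated on the plinth over both pegs (z of tray in the frame of deck below 0.004 m and horizontal distance between tray and deck below 0.006 m and angle between the y axis of tray and the y axis of plinth, either way round below 0.06 rad and angle between tray's own z axis and vertical below 0.05 rad), for 0.2 s.
2. every praline is in a pocket of its own shape (((horizontal distance between round0 and round_pocket0 below 0.006 m and z of round0 in the frame of round_pocket0 between -0.004 and 0.004 m) or (horizontal distance between round0 and round_pocket1 below 0.006 m and z of round0 in the frame of round_pocket1 between -0.004 and 0.004 m) or (horizontal distance between round0 and round_pocket2 below 0.006 m and z of round0 in the frame of round_pocket2 between -0.004 and 0.004 m)) and angle between each of round0, round1, round2, square0, square1, square2's own z axis and vertical below 0.15 rad and ((horizontal distance between round1 and round_pocket0 below 0.006 m and z of round1 in the frame of round_pocket0 between -0.004 and 0.004 m) or (horizontal distance between round1 and round_pocket1 below 0.006 m and z of round1 in the frame of round_pocket1 between -0.004 and 0.004 m) or (horizontal distance between round1 and round_pocket2 below 0.006 m and z of round1 in the frame of round_pocket2 between -0.004 and 0.004 m)) and ((horizontal distance between round2 and round_pocket0 below 0.006 m and z of round2 in the frame of round_pocket0 between -0.004 and 0.004 m) or (horizontal distance between round2 and round_pocket1 below 0.006 m and z of round2 in the frame of round_pocket1 between -0.004 and 0.004 m) or (horizontal distance between round2 and round_pocket2 below 0.006 m and z of round2 in the frame of round_pocket2 between -0.004 and 0.004 m)) and ((horizontal distance between square0 and square_pocket0 below 0.006 m and z of square0 in the frame of square_pocket0 between -0.004 and 0.004 m) or (horizontal distance between square0 and square_pocket1 below 0.006 m and z of square0 in the frame of square_pocket1 between -0.004 and 0.004 m) or (horizontal distance between square0 and square_pocket2 below 0.006 m and z of square0 in the frame of square_pocket2 between -0.004 and 0.004 m)) and ((horizontal distance between square1 and square_pocket0 below 0.006 m and z of square1 in the frame of square_pocket0 between -0.004 and 0.004 m) or (horizontal distance between square1 and square_pocket1 below 0.006 m and z of square1 in the frame of square_pocket1 between -0.004 and 0.004 m) or (horizontal distance between square1 and square_pocket2 below 0.006 m and z of square1 in the frame of square_pocket2 between -0.004 and 0.004 m)) and ((horizontal distance between square2 and square_pocket0 below 0.006 m and z of square2 in the frame of square_pocket0 between -0.004 and 0.004 m) or (horizontal distance between square2 and square_pocket1 below 0.006 m and z of square2 in the frame of square_pocket1 between -0.004 and 0.004 m) or (horizontal distance between square2 and square_pocket2 below 0.006 m and z of square2 in the frame of square_pocket2 between -0.004 and 0.004 m))), for 0.2 s.
3. the dimmer's grip is on the brass mark (value of joint dimmer between 0.083 and 0.097 m), for 0.2 s.
At the end, for the whole second after the job is handed in: Tray flat on the deck (4 mm in height, 6 mm sideways, 0.06 rad, either way round); every praline present on the floor of a pocket of its own shape (6 mm sideways, 4 mm in height, tilt under 0.15 rad); dimmer within 7 mm of the brass mark; all at rest (all of step 1 and all of step 2 and all of step 3 and linear speed of each of round0, round1, round2, square0, square1, square2, tray below 0.02 m/s); the robot touches nothing.
It fails at once if a bystander on the counter is moved by more than 40 mm (distance of any of paper_cup, card_stand, copper_bowl, ribbon_spool, nut_jar, wrapped_bar, tasting_cup from where it was at the start of the episode above 0.04 m).
Of round0, round1, round2, square0, square1, square2 only 4 to 6 are there at a start; the rules pass over those that are not, and their reading is None.
At some moment in a run one of round0, round1, round2, square0, square1, square2 may be knocked a few centimetres aside while the robot is not near it.
Once in a run the grip may slacken for a moment while it holds something.
It also fails if it takes over 210 s, if anything falls off the work surface, if the arm or the gripper's body presses on something with over 40 N, if the wrist force passes 120 N, or if a joint passes its speed limit or range.

## Working session

There is one attempt and no reset: what is moved stays moved. The work goes in short steps, Python scripts to look and compute and a tool call to move; the robot and the scene stay as the last step left them, time stands still between calls to the robot, and variables do not carry over. Pictures are saved under pics/ and viewed, at most 14 in all, crops included, and the job is handed in when it is done.

Besides the shell and the picture viewer there is one more tool, called after "Emit:" in YAML: its name, and indented under it one key for each argument. carry_out: Moves the arm, as the interface text tells. Its arguments: {"type":"object","properties":{"targets":{"type":"array","items":{"type":"array","items":{"type":"array","items":{"type":"number"}}}},"hand":{"type":"number"},"newtons":{"type":"number"}},"required":["targets"]}

```bash
mkdir -p pics; ls
python3 - <<'E'
from station import arm, optics
import cv2,numpy as np
s=arm.get_state()
print({k:np.round(v,3).tolist() for k,v in s.items()})
for n in("scene","top"):
    d=optics.snapshot(n); cv2.imwrite(f"pics/{n}0.png",d["pixels"][:,:,::-1])
    R=cv2.Rodrigues(np.array(d["rvec"],float))[0]; print(n,np.round(d["K"],1).tolist(),np.round(-R.T@np.array(d["tvec"]).ravel(),1),np.round(R,3).tolist())
E
```

```text
pics
{'t': 0.0, 'joint_pos': [-1.358, 0.277, -0.028, 1.268, 0.0, 1.467], 'dq': [-0.002, 0.001, -0.0, 0.001, 0.002, -0.001], 'tau': [0.001, -44.551, 29.52, 0.016, 0.0, -0.0], 'ee_pos': [193.911, -593.263, 194.244], 'orientation': [-3.1, -0.494, 0.0], 'force': [1.048, 0.444, 0.389], 'moment': [-0.035, -0.04, 0.051], 'grip_force': 0.0, 'gripper_width': 1.002}
scene [[447.7, 0.0, 327.1], [0.0, 447.7, 239.6], [0.0, 0.0, 1.0]] [1156.3 -702.9  671.9] [[0.785, 0.62, -0.016], [0.313, -0.418, -0.853], [-0.535, 0.664, -0.522]]
top [[550.8, 0.0, 316.3], [0.0, 550.8, 237.4], [0.0, 0.0, 1.0]] [ 416.1   26.2 1422.8] [[-0.014, -1.0, -0.005], [-0.993, 0.015, -0.115], [0.115, 0.004, -0.993]]
```

View pics/top0.png

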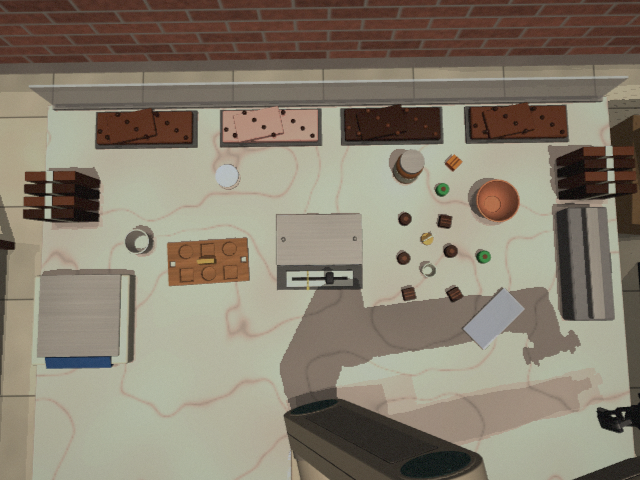

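View pics/scene0.png

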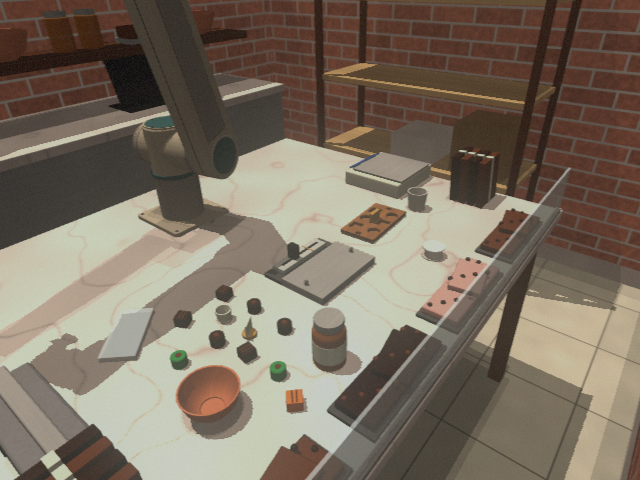

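The top view shows all six dark pralines: round at (404,218), (403,257), (450,251) and square at (444,221), (408,293), (454,294). The tray is at (208,261), the plinth at (319,240), the dimmer grip at (330,279) and the brass mark at about x=308. The scene view agrees.

```bash
cat > h.py <<'E'
from station import arm, optics
import cv2, numpy as np
from scipy.spatial.transform import Rotation as Ro
def snap(n,k=1):
    ds=[optics.snapshot(n) for _ in range(k)]; d=ds[0]
    d["pixels"]=np.mean([x["pixels"] for x in ds],0).astype(np.uint8)
    d["R"]=cv2.Rodrigues(np.array(d["rvec"],float))[0]; d["t"]=np.array(d["tvec"],float).ravel(); return d
def toW(d,uv,z):
    r=d["R"].T@np.linalg.solve(d["K"],np.array([uv[0],uv[1],1.])); c=-d["R"].T@d["t"]
    return c+r*(z-c[2])/r[2]
def px(d,p): return cv2.projectPoints(np.array(p,float).reshape(-1,3),d["R"],d["t"],np.array(d["K"],float),None)[0].reshape(-1,2)
def rect(d,c,z):  # world rectangle from contour cast to plane z
    w=np.array([toW(d,p,z)[:2] for p in c.reshape(-1,2)],np.float32); return cv2.minAreaRect(w)
def blobs(m,lo,hi):
    cs=cv2.findContours(m.astype(np.uint8),cv2.RETR_EXTERNAL,cv2.CHAIN_APPROX_NONE)[0]
    return [c for c in cs if lo<cv2.contourArea(c)<hi]
def pralines(d,roi=(380,195,500,320)):
    g=d["pixels"].astype(int); m=(g.max(2)<95)&(g[...,0]>=g[...,2]); m=m.copy()
    k=np.zeros_like(m); k[roi[1]:roi[3],roi[0]:roi[2]]=1
    out=[]
    for c in blobs(cv2.morphologyEx((m&k).astype(np.uint8),cv2.MORPH_CLOSE,np.ones((3,3))),50,400):
        M=cv2.moments(c); u=(M['m10']/M['m00'],M['m01']/M['m00']); out.append((u,cv2.contourArea(c),c))
    return out
def pose(): 
    s=arm.get_state(); R=Ro.from_rotvec(s["orientation"]); return s,np.array(s["ee_pos"]),R
def go(p,th,frm=None): # target world xyz mm, tool-x heading deg, pointing down; -> row from pose frm=(xyz,th) commanded
    s,p0,R0=pose()
    if frm is not None: p0=np.array(frm[0],float); R0=down(frm[1])
    T=down(th); return np.round(np.r_[R0.inv().apply(np.array(p)-p0)/1000,(R0.inv()*T).as_rotvec(degrees=True)],4).tolist()
def down(th): return Ro.from_euler('z',th,degrees=True)*Ro.from_euler('x',180,degrees=True)
E
python3 - <<'E'
from h import *
d=snap("top",3); g=d["pixels"]
for u,a,c in pralines(d): print("pral",np.round(u,1),a,toW(d,u,12).round(1),cv2.minAreaRect(c)[1:])
hsv=cv2.cvtColor(g,cv2.COLOR_RGB2HSV)
for x,y in((180,250),(255,255),(208,272),(320,230),(300,265),(283,238),(339,238),(308,275),(330,279),(320,220)): print((x,y),g[y,x],hsv[y,x])
a=cv2.resize(g[200:300,160:370],None,fx=3.8,fy=3.8,interpolation=cv2.INTER_CUBIC)
b=cv2.resize(g[150:310,380:500],None,fx=3.4,fy=3.4,interpolation=cv2.INTER_CUBIC)
cv2.imwrite("pics/a.png",a[...,::-1]); cv2.imwrite("pics/b.png",b[...,::-1])
E
```

```text
pral [454.  294.3] 150.0 [ 427.9 -316.8   12. ] ((12.969193458557129, 13.416407585144043), 63.43495178222656)
pral [408.1 293.6] 128.0 [ 431.5 -200.2   12. ] ((11.884245872497559, 12.369317054748535), 75.96376037597656)
pral [403. 258.] 112.0 [ 522.3 -190.1   12. ] ((11.31370735168457, 12.727920532226562), 45.0)
pral [450.1 251. ] 122.0 [ 538.6 -311.5   12. ] ((12.016654968261719, 13.281564712524414), 71.56504821777344)
pral [444.1 221.1] 143.0 [ 616.2 -299.5   12. ] ((13.31631851196289, 12.823122024536133), 9.462322235107422)
pral [404.3 218.8] 113.0 [ 623.8 -196.8   12. ] ((12.0, 12.0), 90.0)
pral [474.4 205.7] 99.0 [ 655.4 -379.5   12. ] ((24.474679946899414, 8.365890502929688), 69.14553833007812)
(180, 250) [116  78  50] [ 13 145 116]
(255, 255) [182 185 164] [ 34  29 185]
(208, 272) [142  93  60] [ 12 147 142]
(320, 230) [161 151 138] [ 17  36 161]
(300, 265) [75 75 73] [30  7 75]
(283, 238) [121 114 104] [ 18  36 121]
(339, 238) [163 154 140] [ 18  36 163]
(308, 275) [180 173 134] [ 25  65 180]
(330, 279) [54 52 48] [20 28 54]
(320, 220) [161 152 137] [ 19  38 161]
```

View pics/a.png

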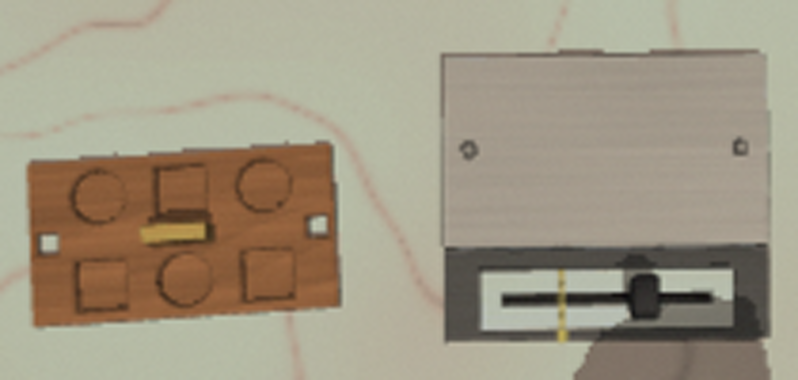

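View pics/b.png

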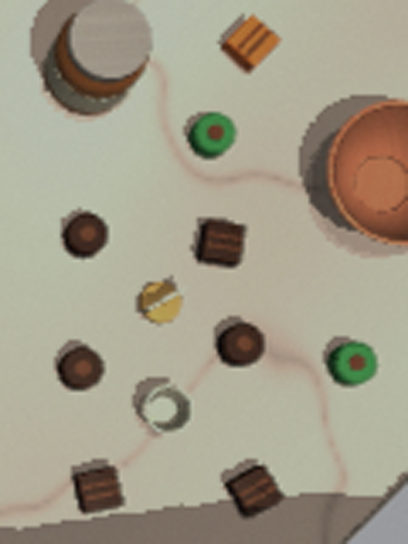

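The tray lies yawed a few degrees left of the plinth. In the image, its upper row is round/square/round and its lower row is square/round/square. The plinth is nearly axis-aligned, with pegs near (283,239) and (355,239).

Run:
```python
from h import *
S=6
for n in("top","scene"):
    d=snap(n,4); g=d["pixels"]; G=cv2.resize(g,None,fx=S,fy=S,interpolation=cv2.INTER_CUBIC)
    D=dict(d); K=np.array(d["K"],float).copy(); K[:2]*=S; K[:2,2]+=(S-1)/2; D["K"]=K
    hsv=cv2.cvtColor(G,cv2.COLOR_RGB2HSV); gi=G.astype(int)
    roi=np.zeros(G.shape[:2],np.uint8)
    x0,y0,x1,y1=(160,232,255,290) if n=="top" else (335,200,412,245)
    roi[y0*S:y1*S,x0*S:x1*S]=1
    m=((hsv[...,1]>95)&(hsv[...,0]<25)).astype(np.uint8)*roi
    c=max(blobs(m,1000,1e6),key=cv2.contourArea)
    for z in(0,7,14): print(n,"tray z",z,[np.round(v,1) for v in rect(D,c,z)])
    inn=cv2.drawContours(np.zeros_like(m),[c],-1,1,-1)
    hs=blobs(cv2.erode(inn,np.ones((9,9)))&((hsv[...,1]<75)).astype(np.uint8),8*S,80*S*S)
    for h in hs:
        M=cv2.moments(h); u=(M['m10']/M['m00'],M['m01']/M['m00']); print("  hole",np.round(u,0)/S,M['m00'],toW(D,u,14).round(1),toW(D,u,0).round(1))
    br=(hsv[...,0]>16)&(hsv[...,0]<32)&(hsv[...,1]>95)&(hsv[...,2]>110)
    for h in blobs((br*inn),8*S*S,1e5): 
        print("  grip",[np.round(v,1) for v in rect(D,h,44)])
    # plinth
    x0,y0,x1,y1=(265,205,375,262) if n=="top" else (268,235,385,305)
    roi[:]=0; roi[y0*S:y1*S,x0*S:x1*S]=1
    m=((gi[...,0]-gi[...,2]>12)&(gi[...,0]-gi[...,1]>4)&(gi[...,0]<185)&(gi.min(2)>85)).astype(np.uint8)*roi
    c=max(blobs(m,1000,1e6),key=cv2.contourArea); print(n,"deck",[np.round(v,1) for v in rect(D,c,22)])
    cv2.imwrite(f"pics/m_{n}.png",cv2.drawContours(G[y0*S-60:y1*S+60,x0*S-60:x1*S+60].copy(),[c-np.array([x0*S-60,y0*S-60])],-1,(255,0,0),1)[...,::-1])
    inn=cv2.erode(cv2.drawContours(np.zeros_like(m),[cv2.convexHull(c)],-1,1,-1),np.ones((31,31)))
    bg=cv2.medianBlur(G,151)
    df=(np.abs(cv2.GaussianBlur(G,(5,5),0).astype(int)-bg).max(2)>22).astype(np.uint8)&inn
    for h in blobs(df,4*S*S,60*S*S): 
        M=cv2.moments(h); u=(M['m10']/M['m00'],M['m01']/M['m00']); print("  peg?",np.round(np.array(u)/S,1),M['m00']/S/S,toW(D,u,29).round(1),toW(D,u,36).round(1))
```

```text
top tray z 0 [array([522.3, 313.9]), array([111.9, 208.8]), np.float64(3.0)]
top tray z 7 [array([521.7, 312.5]), array([111.4, 207.7]), np.float64(3.0)]
top tray z 14 [array([521.2, 311.1]), array([110.8, 206.7]), np.float64(3.0)]
  hole [172.66666667 264.        ] 826.5 [516.4 401.5  14. ] [517.4 405.3   0. ]
  hole [243.5        259.33333333] 801.5 [526.1 219.8  14. ] [527.2 221.8   0. ]
  grip [array([520.8, 311.7]), array([13.2, 43.6]), np.float64(4.0)]
top deck [array([589.2,  25.7]), array([222.4, 146.3]), np.float64(89.2)]
  peg? [283.3 239.3] 21.194444444444446 [574.3 116.4  29. ] [573.5 116.   36. ]
  peg? [354.7 238.6] 18.73611111111111 [573.3 -65.3  29. ] [572.6 -64.9  36. ]
  peg? [356.7 216.8] 6.944444444444444 [629.4 -71.6  29. ] [628.3 -71.1  36. ]
scene tray z 0 [array([511.1, 330. ]), array([113. , 211.8]), np.float64(3.0)]
scene tray z 7 [array([517.8, 319.2]), array([111.9, 209.6]), np.float64(3.0)]
scene tray z 14 [array([524.5, 308.5]), array([110.7, 207.3]), np.float64(3.0)]
  hole [373.         229.66666667] 550.5 [552.  259.1  14. ] [539.2 279.5   0. ]
  hole [355.66666667 224.16666667] 508.0 [492.9 255.5  14. ] [478.8 275.9   0. ]
  hole [387.83333333 222.83333333] 92.5 [565.2 320.   14. ] [552.6 341.8   0. ]
  hole [385. 222.] 65.5 [556.1 319.   14. ] [543.3 340.7   0. ]
  hole [380.         221.66666667] 298.0 [542.6 312.   14. ] [529.6 333.6   0. ]
  hole [365.         216.83333333] 392.0 [489.4 310.5  14. ] [475.2 332.1   0. ]
  hole [391.  214.5] 434.5 [545.6 370.2  14. ] [532.6 393.1   0. ]
  hole [372.         209.66666667] 183.5 [480.6 362.1  14. ] [466.2 384.7   0. ]
  grip [array([525.3, 306.8]), array([14.3, 45. ]), np.float64(6.1)]
scene deck [array([562.4,  24.9]), array([224.4, 160. ]), np.float64(89.8)]
  peg? [306.6 283.1] 25.958333333333332 [578.9 -68.9  29. ] [585.2 -75.8  36. ]
  peg? [350.9 251.3] 12.555555555555555 [581.9 107.6  29. ] [588.2  98.8  36. ]
```

Run:
```python
from h import *
print(go([521.5,310.5,150],93,([194.098,-594.094,195.413],18.14)))
```

```text
[0.5928, -0.7577, 0.0454, 0.0, 0.0, -74.86]
```

Emit:
carry_out:
  targets:
    - [[0.593,-0.758,0.045,0,0,-74.9],[0.593,-0.758,0.045,0,0,-74.9],[0.593,-0.758,0.045,0,0,-74.9],[0.593,-0.758,0.045,0,0,-74.9],[0.593,-0.758,0.045,0,0,-74.9],[0.593,-0.758,0.045,0,0,-74.9],[0.593,-0.758,0.045,0,0,-74.9],[0.593,-0.758,0.045,0,0,-74.9],[0.593,-0.758,0.045,0,0,-74.9],[0.593,-0.758,0.045,0,0,-74.9],[0.593,-0.758,0.045,0,0,-74.9],[0.593,-0.758,0.045,0,0,-74.9],[0.593,-0.758,0.045,0,0,-74.9],[0.593,-0.758,0.045,0,0,-74.9],[0.593,-0.758,0.045,0,0,-74.9],[0.593,-0.758,0.045,0,0,-74.9],[0.593,-0.758,0.045,0,0,-74.9],[0.593,-0.758,0.045,0,0,-74.9],[0.593,-0.758,0.045,0,0,-74.9],[0.593,-0.758,0.045,0,0,-74.9]]
  hand: 0.05
  newtons: 60

```text
t: 2.65
ee_pos: [523.9, 315.1, 150.1]
orientation: [-2.158, -2.283, -0.004]
force: [-0.4, -0.2, 0.9]
gripper_width: 0.581
grip_force: 0.0
```

Run:
```python
from h import *
for i in range(3):
    d=snap("top"); s,p,R=pose(); print(p.round(1),2*np.degrees(np.arctan2(s["orientation"][1],s["orientation"][0])),s["joint_pos"].round(3) if hasattr(s["joint_pos"],"round") else s["joint_pos"])
print(down(18.14).apply([.593,-.758,.045])*1000+[194.098,-594.094,195.413])
```

```text
[523.8 314.8 150. ] -266.78922853560215 [ 4.350e-01  2.770e-01 -1.230e-01  1.168e+00  1.000e-03  1.950e+00]
[522.8 312.3 150. ] 93.14710648495422 [ 0.433  0.275 -0.126  1.17  -0.     1.948]
[522.  310.7 150.1] 93.0667318821564 [ 4.310e-01  2.730e-01 -1.280e-01  1.171e+00 -1.000e-03  1.948e+00]
[521.62940013 310.85692791 150.413     ]
```

Emit:
carry_out:
  targets:
    - [[0,0,0.04,0,0,0],[0,0,0.08,0,0,0],[0,0,0.105,0,0,0],[0,0,0.12,0,0,0],[0,0,0.128,0,0,0],[0,0,0.128,0,0,0],[0,0,0.128,0,0,0],[0,0,0.128,0,0,0]]

```text
t: 3.6
ee_pos: [523.9, 311.2, 24.2]
orientation: [2.162, 2.278, 0.005]
force: [-0.5, 0.4, -0.7]
gripper_width: 0.586
grip_force: 0.0
```

Emit:
carry_out:
  targets:
    - [[0,0,0,0,0,0],[0,0,0,0,0,0],[0,0,0,0,0,0],[0,0,0,0,0,0],[0,0,0,0,0,0],[0,0,0,0,0,0],[0,0,0,0,0,0],[0,0,0,0,0,0]]
  hand: 0.0
  newtons: 90

```text
t: 4.4
ee_pos: [522.3, 310.6, 22.3]
orientation: [-2.163, -2.279, 0.0]
force: [0.0, -0.1, -0.4]
gripper_width: 0.002
grip_force: 0.0
```

Run:
```python
from h import *
d=snap("scene"); s,p,R=pose(); print(p.round(1),s["force"],s["gripper_width"],s["grip_force"]); print(px(d,[p,[520,311,14]]))
a=cv2.resize(d["pixels"][130:280,280:480],None,fx=4,fy=4,interpolation=cv2.INTER_CUBIC); cv2.imwrite("pics/c.png",a[...,::-1])
```

```text
[522.3 310.6  22.4] [-0.06777914 -0.11347957 -0.30466927] 0.0006843664032468156 0.0
[[373.78618026 217.03850902]
 [373.11059895 219.195731  ]]
```

View pics/c.png

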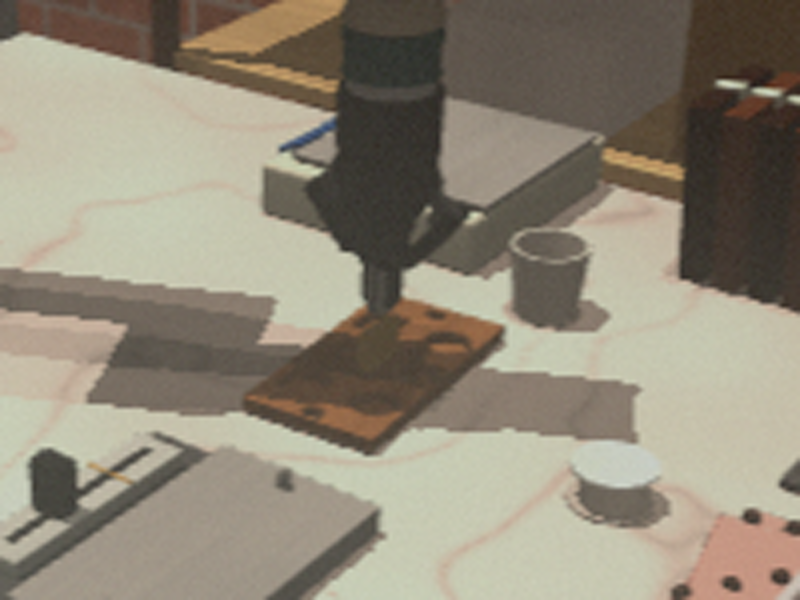

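The shut fingertips end near crop (383,315), image (376,208.7). They were expected at (374,217), so they are above or behind the brass grip at crop (380,345). I'll check the top view.

Run:
```python
from h import *
d=snap("top"); s,p,R=pose(); print(p.round(1)); q=[p,p+[0,0,54],[520,311,44]]
print(px(d,q).round(1)); e=snap("scene"); print(px(e,[p,p+[0,0,20],p+[0,20,0],p+[-20,0,0]]).round(1))
a=cv2.resize(d["pixels"][190:310,130:290],None,fx=5,fy=5,interpolation=cv2.INTER_CUBIC); cv2.imwrite("pics/d.png",a[...,::-1])
```

```text
[522.4 310.6  22.4]
[[207.1 260.6]
 [202.7 259. ]
 [205.2 260.9]]
[[373.8 217. ]
 [374.1 211.2]
 [377.4 214.5]
 [368.3 215.2]]
```

View pics/d.png

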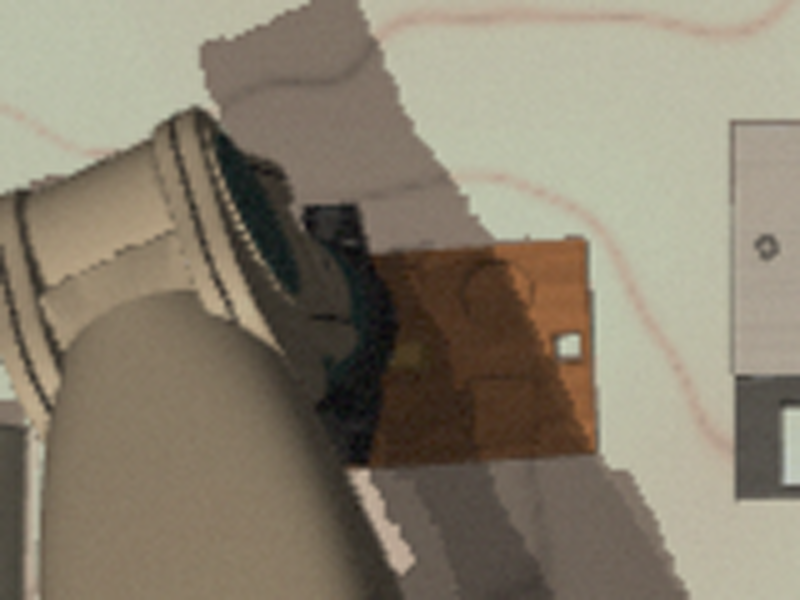

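The scene view suggests the fingertips are about 20 mm higher than reported, over the grip. I'll lift clear and triangulate the tip in both views.

Emit:
carry_out:
  targets:
    - [[0,0,-0.05,0,0,0],[0,0,-0.1,0,0,0],[-0.04,-0.02,-0.12,0,0,0],[-0.09,-0.04,-0.12,0,0,0],[-0.14,-0.05,-0.12,0,0,0],[-0.14,-0.05,-0.12,0,0,0],[-0.14,-0.05,-0.12,0,0,0],[-0.14,-0.05,-0.12,0,0,0],[-0.14,-0.05,-0.12,0,0,0]]

```text
t: 5.45
ee_pos: [480.2, 169.2, 142.4]
orientation: [-2.161, -2.28, -0.001]
force: [-0.6, 0.2, -0.1]
gripper_width: -0.002
grip_force: 0.0
```

Run:
```python
from h import *
snap("top",3); d=snap("top"); e=snap("scene"); s,p,R=pose(); print(p.round(1),s["gripper_width"]); 
u=px(d,[p]).round(1)[0]; v=px(e,[p]).round(1)[0]; print(u,v)
def crop(d,u): x,y=[int(t) for t in u]; print(x-25,y-35); return cv2.resize(d["pixels"][y-35:y+35,x-25:x+25],None,fx=8,fy=8,interpolation=cv2.INTER_CUBIC)
a=np.hstack([crop(d,u),crop(e,v)]); cv2.imwrite("pics/e.png",a[...,::-1])
```

```text
[479.8 168.8 142.3] 0.00335109986037596
[257.5 274.2] [333.7 193.9]
232 239
308 158
```

View pics/e.png

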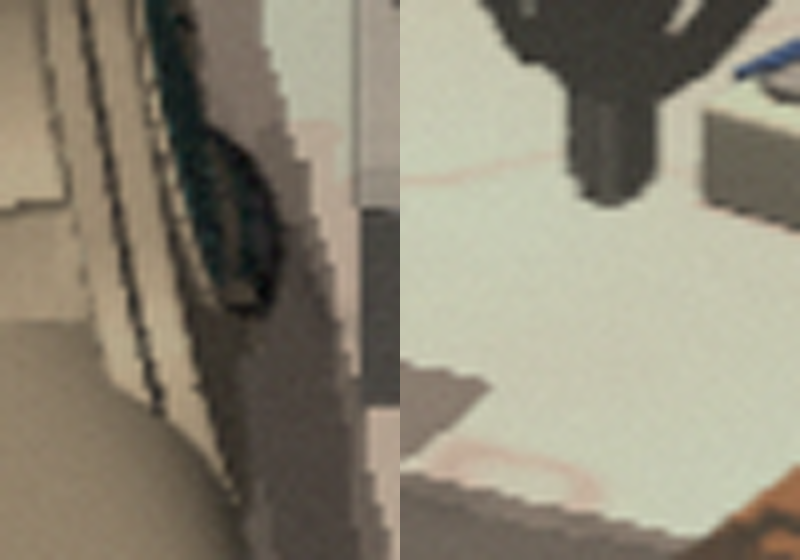

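In the scene crop the tip bottom is at image (334,184), against an expected (334,194). That puts the tip about 30 mm above the reported TCP. Next I'll see how it varies with finger opening, measuring the lowest dark pixel.

Emit:
carry_out:
  targets:
    - [[0,0,0,0,0,0],[0,0,0,0,0,0],[0,0,0,0,0,0],[0,0,0,0,0,0],[0,0,0,0,0,0],[0,0,0,0,0,0]]
  hand: 0.05

```text
t: 6.3
ee_pos: [479.8, 168.1, 142.4]
orientation: [2.163, 2.279, 0.0]
force: [0.3, 0.0, -0.8]
gripper_width: 0.588
grip_force: 0.0
```

Run:
```python
from h import *
e=snap("scene"); s,p,R=pose(); print(p.round(1),s["joint_pos"],s["gripper_width"])
for o in(0,25,40): print(o,px(e,[p+[o,0,0],p+[-o,0,0],p+[o,0,30],p+[-o,0,30]]).round(1).tolist())
a=cv2.resize(e["pixels"][130:230,280:400],None,fx=6,fy=6,interpolation=cv2.INTER_CUBIC); cv2.imwrite("pics/f.png",a[...,::-1])
```

```text
[479.7 168.1 142.4] [ 2.09836791e-01  1.05910142e-01 -3.50603601e-01  1.11428860e+00
 -1.58048510e-05  1.72849851e+00] 0.5880623770243787
0 [[333.5, 193.9], [333.5, 193.9], [333.4, 183.8], [333.4, 183.8]]
25 [[340.8, 196.3], [326.3, 191.6], [340.8, 186.1], [326.1, 181.5]]
40 [[345.3, 197.8], [322.0, 190.2], [345.4, 187.5], [321.8, 180.2]]
```

View pics/f.png

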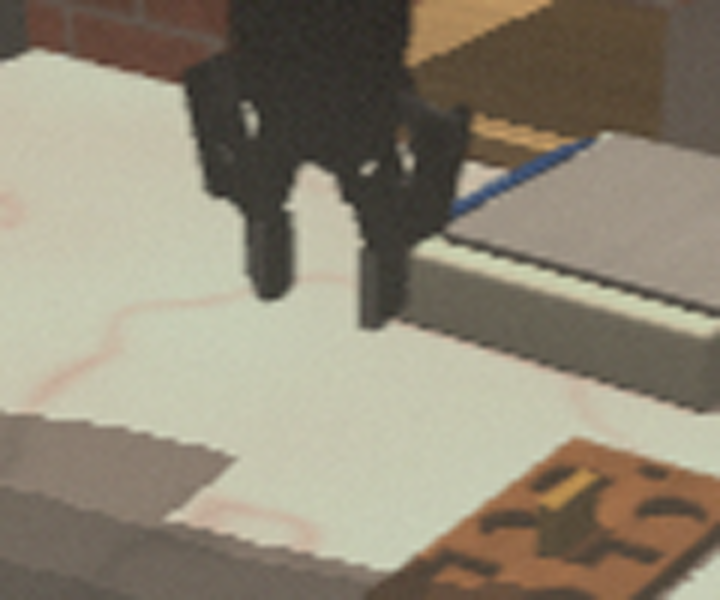

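Both open tips, at (325,180) and (343,184), sit about 35 mm above the reported TCP, so the reported z is roughly 30 mm too low when the fingers are shut. I'll go back and descend 30 mm deeper.

Emit:
carry_out:
  targets:
    - [[0.05,0.02,0,0,0,0],[0.1,0.035,0,0,0,0],[0.14,0.05,0,0,0,0],[0.14,0.05,0,0,0,0],[0.14,0.05,0.04,0,0,0],[0.14,0.05,0.08,0,0,0],[0.14,0.05,0.11,0,0,0],[0.14,0.05,0.13,0,0,0],[0.14,0.05,0.14,0,0,0],[0.14,0.05,0.147,0,0,0],[0.14,0.05,0.147,0,0,0],[0.14,0.05,0.147,0,0,0]]

```text
t: 7.55
ee_pos: [523.4, 310.9, -3.4]
orientation: [2.162, 2.278, 0.003]
force: [-0.0, 0.4, 0.7]
gripper_width: 0.584
grip_force: 0.0
```

Emit:
carry_out:
  targets:
    - [[0,0,0,0,0,0],[0,0,0,0,0,0],[0,0,0,0,0,0],[0,0,0,0,0,0],[0,0,0,0,0,0],[0,0,0,0,0,0],[0,0,0,0,0,0],[0,0,0,0,0,0]]
  hand: 0.0

```text
t: 8.35
ee_pos: [522.5, 310.9, -3.4]
orientation: [-2.162, -2.279, -0.001]
force: [-2.3, -1.2, 5.5]
gripper_width: 0.114
grip_force: 89.8
```

```bash
cat >> h.py <<'E'
S=6
def up(d):
    G=cv2.resize(d["pixels"],None,fx=S,fy=S,interpolation=cv2.INTER_CUBIC); D=dict(d); K=np.array(d["K"],float).copy(); K[:2]*=S; K[:2,2]+=(S-1)/2; D["K"]=K; return G,D
def hole(d,box,z): # bright hole in wood, native px box
    G,D=up(d); hsv=cv2.cvtColor(G,cv2.COLOR_RGB2HSV); x0,y0,x1,y1=[v*S for v in box]
    m=np.zeros(G.shape[:2],np.uint8); m[y0:y1,x0:x1]=hsv[y0:y1,x0:x1,1]<75
    for h in blobs(m,200,3000):
        M=cv2.moments(h); u=(M['m10']/M['m00'],M['m01']/M['m00']); print("hole",np.round(np.array(u)/S,2),M['m00'],toW(D,u,z).round(1))
E
python3 - <<'E'
from h import *
d=snap("top",3); hole(d,(236,250,248,266),14); s,p,R=pose(); print(p.round(1),2*np.degrees(np.arctan2(s["orientation"][1],s["orientation"][0])),np.round(s["force"],1))
E
```

```text
hole [243.49 258.55] 776.5 [527.9 220.   14. ]
[522.5 310.9  -3.4] -266.9929212126213 [-1.8 -0.5  5.9]
```

Emit:
carry_out:
  targets:
    - [[0,0,-0.03,0,0,0],[0,0,-0.06,0,0,0],[0,0,-0.08,0,0,0],[-0.03,0.004,-0.08,0,0,0.4],[-0.07,0.009,-0.08,0,0,0.8],[-0.11,0.014,-0.08,0,0,1.3],[-0.15,0.019,-0.08,0,0,1.8],[-0.19,0.024,-0.08,0,0,2.2],[-0.23,0.029,-0.08,0,0,2.7],[-0.26,0.032,-0.08,0,0,3.1],[-0.28,0.035,-0.08,0,0,3.3],[-0.288,0.036,-0.08,0,0,3.4],[-0.288,0.036,-0.08,0,0,3.4],[-0.288,0.036,-0.08,0,0,3.4],[-0.288,0.036,-0.08,0,0,3.4]]

```text
t: 10.0
ee_pos: [572.8, 26.1, 75.1]
orientation: [-2.227, -2.215, 0.0]
force: [-0.4, -0.0, -4.3]
gripper_width: 0.108
grip_force: 92.7
```

Run:
```python
from h import *
snap("scene"); d=snap("top",3); e=snap("scene"); s,p,R=pose(); print(p.round(1),2*np.degrees(np.arctan2(s["orientation"][1],s["orientation"][0])),np.round(s["force"],1),s["gripper_width"])
a=np.vstack([cv2.resize(d["pixels"][180:300,240:400],None,fx=3.7,fy=3.7,interpolation=cv2.INTER_CUBIC)[:300],cv2.resize(e["pixels"][180:320,240:400],None,fx=3.7,fy=3.7,interpolation=cv2.INTER_CUBIC)[:300]]); cv2.imwrite("pics/g.png",a[:600,:,::-1])
np.savez("g.npz",top=d["pixels"],scene=e["pixels"])
```

```text
[573.3  25.6  75.4] -270.34360024838406 [ 0.2 -0.2 -4. ] 0.10247128225861146
```

View pics/g.png

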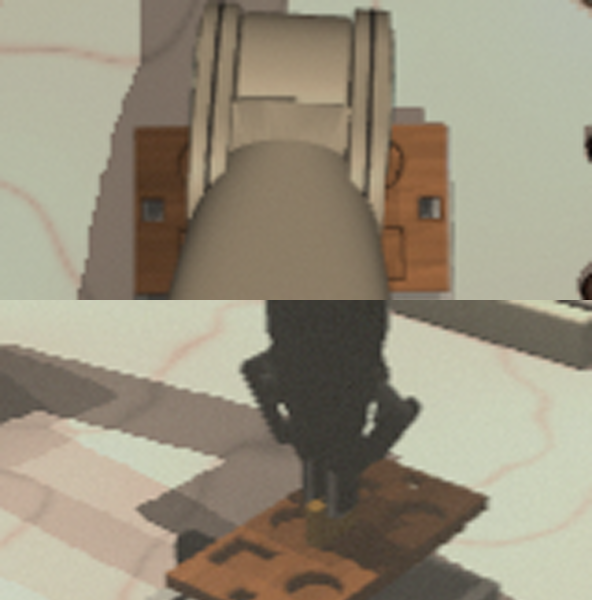

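The tray hovers level over the plinth. Both end holes are visible at about (281,236) and (356,236), and the grip is firmly pinched. Now to measure the hole-to-peg offset.

Run:
```python
from h import *
d=snap("top",4)
G,D=up(d); hsv=cv2.cvtColor(G,cv2.COLOR_RGB2HSV)
for box in((277,231,286,242),(350,231,362,242)):
    x0,y0,x1,y1=[v*S for v in box]; m=np.zeros(G.shape[:2],np.uint8); m[y0:y1,x0:x1]=hsv[y0:y1,x0:x1,1]<85
    for h in blobs(m,300,4000):
        M=cv2.moments(h); u=(M['m10']/M['m00'],M['m01']/M['m00']); x,y,w,hh=cv2.boundingRect(h)
        print(np.round(np.array(u)/S,2),M['m00'],(w/S,hh/S),[toW(D,u,z).round(1)[:2] for z in(86,93)],"bbox",[toW(D,(x+w/2,y+hh/2),z).round(1)[:2] for z in(86,93)])
s,p,R=pose(); print(p.round(2))
# deck edges from first top image
g=cv2.imread("pics/top0.png")[...,::-1].astype(int)
def edge(line,lo): k=np.argmax(np.abs(np.diff(line)[...])); return lo+k
gr=g.sum(2)/3.
for x in (290,310,330,350): 
    col=gr[205:222,x]; c2=gr[258:272,x]; print(x,np.round(col).astype(int).tolist(),np.round(c2).astype(int).tolist())
for y in (220,230,245,255):
    print(y,np.round(gr[y,270:284]).astype(int).tolist(),np.round(gr[y,355:368]).astype(int).tolist())
```

```text
[281.47 236.63] 1002.5 (5.666666666666667, 5.5) [array([574.5, 117.3]), array([573.7, 116.8])] bbox [array([574.3, 117.2]), array([573.4, 116.7])]
[356.48 236.17] 935.5 (5.333333333333333, 5.666666666666667) [array([572.9, -66. ]), array([572.1, -65.6])] bbox [array([572.9, -66.1]), array([572.1, -65.6])]
[573.37  25.04  75.46]
290 [177, 175, 177, 175, 177, 175, 173, 178, 170, 114, 148, 149, 151, 153, 154, 152, 155] [152, 148, 152, 154, 156, 152, 145, 73, 77, 75, 77, 77, 60, 122]
310 [178, 177, 177, 181, 179, 179, 178, 171, 113, 109, 154, 150, 148, 148, 150, 151, 150] [154, 154, 154, 157, 154, 151, 141, 66, 77, 73, 75, 75, 75, 166]
330 [180, 179, 181, 180, 181, 179, 180, 179, 163, 105, 146, 145, 149, 147, 146, 148, 148] [155, 158, 156, 156, 156, 150, 132, 82, 76, 74, 56, 49, 58, 108]
350 [178, 179, 177, 180, 180, 179, 180, 173, 118, 127, 149, 153, 153, 148, 154, 151, 148] [156, 157, 157, 156, 157, 155, 104, 68, 76, 73, 73, 51, 87, 179]
220 [177, 175, 173, 174, 176, 161, 119, 155, 154, 152, 153, 151, 152, 150] [149, 153, 151, 153, 149, 149, 155, 178, 176, 178, 179, 176, 177]
230 [176, 176, 177, 175, 175, 163, 120, 158, 153, 152, 154, 155, 153, 151] [152, 151, 153, 150, 152, 152, 150, 151, 177, 178, 178, 177, 177]
245 [174, 175, 176, 175, 175, 166, 132, 159, 153, 155, 152, 152, 153, 152] [156, 155, 154, 154, 155, 157, 154, 136, 177, 177, 176, 175, 176]
255 [175, 175, 175, 175, 173, 166, 128, 156, 151, 148, 152, 150, 152, 151] [158, 156, 160, 155, 156, 159, 151, 142, 176, 175, 176, 175, 174]
```

Emit:
carry_out:
  targets:
    - [[0,0,0.02,0,0,0],[0,0,0.035,0,0,0],[0,0,0.042,0,0,0],[0,0,0.046,0,0,0],[0,0,0.05,0,0,0],[0,0,0.053,0,0,0],[0,0,0.056,0,0,0],[0,0,0.058,0,0,0],[0,0,0.058,0,0,0],[0,0,0.058,0,0,0],[0,0,0.058,0,0,0]]

```text
t: 11.55
ee_pos: [573.9, 24.8, 18.6]
orientation: [2.229, 2.213, 0.001]
force: [-3.1, 0.1, 5.7]
gripper_width: 0.107
grip_force: 94.0
```

The force and height (22 mm above the counter grasp) say it is seated. Release, retreat and verify.

Emit:
carry_out:
  targets:
    - [[0,0,0,0,0,0],[0,0,0,0,0,0],[0,0,0,0,0,0],[0,0,-0.03,0,0,0],[0,0,-0.07,0,0,0],[0,0,-0.11,0,0,0],[-0.04,-0.02,-0.11,0,0,-8],[-0.09,-0.05,-0.11,0,0,-16],[-0.13,-0.075,-0.11,0,0,-24],[-0.155,-0.092,-0.11,0,0,-32],[-0.155,-0.092,-0.11,0,0,-40],[-0.155,-0.092,-0.11,0,0,-48],[-0.155,-0.092,-0.11,0,0,-56],[-0.155,-0.092,-0.11,0,0,-64],[-0.155,-0.092,-0.11,0,0,-72],[-0.155,-0.092,-0.11,0,0,-80],[-0.155,-0.092,-0.11,0,0,-88],[-0.155,-0.092,-0.11,0,0,-90.36],[-0.155,-0.092,-0.11,0,0,-90.36],[-0.155,-0.092,-0.11,0,0,-90.36]]
  hand: 0.04

```text
t: 13.55
ee_pos: [480.4, -129.5, 127.4]
orientation: [0.003, 3.141, -0.0]
force: [0.6, -0.5, 0.8]
gripper_width: 0.466
grip_force: 0.0
```

Run:
```python
from h import *
snap("scene"); d=snap("top",3); e=snap("scene"); s,p,R=pose(); print(p.round(1),2*np.degrees(np.arctan2(s["orientation"][1],s["orientation"][0])),s["joint_pos"])
G,D=up(d); hsv=cv2.cvtColor(G,cv2.COLOR_RGB2HSV)
roi=np.zeros(G.shape[:2],np.uint8); roi[205*S:270*S,265*S:375*S]=1
m=((hsv[...,1]>95)&(hsv[...,0]<25)).astype(np.uint8)*roi
c=max(blobs(m,1000,1e6),key=cv2.contourArea)
for z in(28,36): print("tray z",z,[np.round(v,1) for v in rect(D,c,z)])
for u,a,c in pralines(d): print("pral",np.round(u,1),a,toW(d,u,12).round(1))
a=cv2.resize(d["pixels"][195:300,260:400],None,fx=4,fy=4,interpolation=cv2.INTER_CUBIC); cv2.imwrite("pics/i.png",a[...,::-1])
```

```text
[ 480.3 -129.5  127.4] 179.93285247425365 [-3.93391141e-01  9.91709542e-02 -3.92121417e-01  1.07943954e+00
 -1.02561190e-05 -3.92219196e-01]
tray z 28 [array([575.1,  25.4]), array([206.9, 111.6]), np.float64(89.6)]
tray z 36 [array([574.2,  25.4]), array([205.7, 111. ]), np.float64(89.6)]
pral [454.  293.9] 136.5 [ 429.  -316.9   12. ]
pral [442.1 256.9] 55.0 [ 523.8 -290.6   12. ]
pral [444.1 221.1] 140.5 [ 616.3 -299.4   12. ]
pral [474.6 206. ] 95.0 [ 654.6 -379.8   12. ]
```

View pics/i.png

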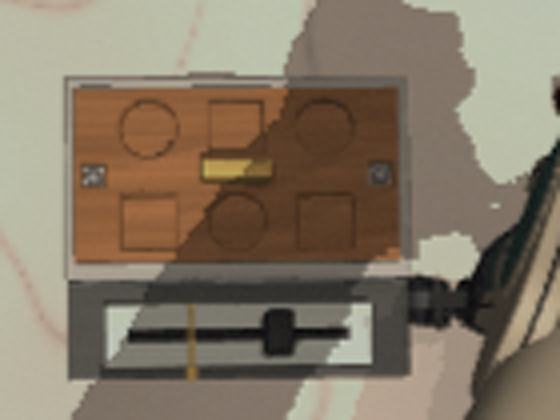

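Seated: the tray centre reads (574.3, 25.4), yaw −0.4°, with both pegs showing in the holes at crop (93,177) and (380,175). Next, a gentle touch on the open counter with fingers at 32 mm to fix the tip height.

Emit:
carry_out:
  targets:
    - [[0,0,0.04,0,0,0],[0,0,0.08,0,0,0],[0,0,0.12,0,0,0],[0,0,0.14,0,0,0],[0,0,0.148,0,0,0],[0,0,0.151,0,0,0],[0,0,0.151,0,0,0],[0,0,0.151,0,0,0]]
  hand: 0.032

```text
t: 14.6
ee_pos: [481.8, -130.1, -22.2]
orientation: [0.001, 3.139, -0.002]
force: [0.3, 1.0, 0.2]
gripper_width: 0.376
grip_force: 0.0
```

Emit:
carry_out:
  targets:
    - [[0,0,0.002,0,0,0],[0,0,0.003,0,0,0],[0,0,0.003,0,0,0]]

```text
t: 14.9
ee_pos: [480.5, -129.6, -26.2]
orientation: [0.001, 3.141, -0.0]
force: [0.2, 0.3, -0.2]
gripper_width: 0.377
grip_force: 0.0
```

Emit:
carry_out:
  targets:
    - [[0,0,0.002,0,0,0],[0,0,0.003,0,0,0],[0,0,0.003,0,0,0]]

```text
t: 15.2
ee_pos: [480.0, -129.4, -29.9]
orientation: [-0.001, -3.141, -0.0]
force: [-0.2, 1.1, -0.6]
gripper_width: 0.377
grip_force: 0.0
```

Emit:
carry_out:
  targets:
    - [[0,0,0.002,0,0,0],[0,0,0.002,0,0,0],[0,0,0.002,0,0,0]]

```text
t: 15.5
ee_pos: [480.2, -129.4, -31.7]
orientation: [-0.001, -3.141, -0.0]
force: [0.5, 0.3, 0.1]
gripper_width: 0.373
grip_force: 0.0
```

Emit:
carry_out:
  targets:
    - [[0,0,0.002,0,0,0],[0,0,0.002,0,0,0],[0,0,0.002,0,0,0]]

```text
t: 15.8
ee_pos: [480.2, -129.4, -33.7]
orientation: [-0.001, -3.141, -0.0]
force: [0.7, -0.5, -0.0]
gripper_width: 0.375
grip_force: 0.0
```

Emit:
carry_out:
  targets:
    - [[0,0,0.002,0,0,0],[0,0,0.002,0,0,0],[0,0,0.002,0,0,0]]

```text
t: 16.1
ee_pos: [480.2, -129.4, -35.7]
orientation: [-0.001, -3.141, -0.0]
force: [-0.4, -0.3, -0.8]
gripper_width: 0.374
grip_force: 0.0
```

Emit:
carry_out:
  targets:
    - [[0,0,0.002,0,0,0],[0,0,0.002,0,0,0],[0,0,0.002,0,0,0]]

```text
t: 16.4
ee_pos: [480.5, -129.6, -36.5]
orientation: [0.001, 3.141, -0.0]
force: [-2.3, 0.8, 9.5]
gripper_width: 0.375
grip_force: 4.6
```

Emit:
carry_out:
  targets:
    - [[0,0,0.002,0,0,0],[0,0,0.002,0,0,0],[0,0,0.002,0,0,0]]

```text
t: 16.7
ee_pos: [480.6, -129.6, -36.6]
orientation: [0.001, 3.141, -0.0]
force: [-8.1, 3.5, 26.2]
gripper_width: 0.377
grip_force: 13.0
```

Contact is at reported z = −36.5 mm with a 32 mm opening, so that is the offset to use. I'll lift and clear the view for a fresh praline measurement.

Emit:
carry_out:
  targets:
    - [[0,0,-0.05,0,0,0],[0,0,-0.1,0,0,0],[0,0.04,-0.14,0,0,0],[0,0.09,-0.14,0,0,0],[0,0.13,-0.14,0,0,0],[0,0.154,-0.14,0,0,0],[0,0.154,-0.14,0,0,0],[0,0.154,-0.14,0,0,0]]
  hand: 0.046

```text
t: 17.5
ee_pos: [480.3, 24.7, 100.3]
orientation: [-0.001, 3.142, -0.001]
force: [-0.8, 0.3, 0.5]
gripper_width: 0.534
grip_force: 0.0
```

```bash
cat > m.py <<'E'
from h import *
def meas(k=3):
    d=snap("top",k); G,D=up(d); gi=G.astype(int); roi=np.zeros(G.shape[:2],np.uint8); roi[200*S:310*S,385*S:475*S]=1
    m=((gi.max(2)<92)&(gi[...,0]-gi[...,2]>=4)).astype(np.uint8)*roi
    m=cv2.morphologyEx(cv2.morphologyEx(m,cv2.MORPH_CLOSE,np.ones((9,9))),cv2.MORPH_OPEN,np.ones((15,15)))
    for c in blobs(m,60*36,300*36):
        M=cv2.moments(c); u=(M['m10']/M['m00'],M['m01']/M['m00']); w=toW(D,u,12); r=rect(D,c,12); cir=4*np.pi*M['m00']/cv2.arcLength(c,True)**2
        W=np.array([toW(D,q,12)[:2] for q in c.reshape(-1,2)[::3]]); rel=W-w[:2]
        # four-fold harmonic of area gives square yaw, size tells shape
        an=np.arctan2(rel[:,1],rel[:,0]); ra=np.hypot(*rel.T); h=np.sum((ra-ra.mean())*np.exp(4j*an))/len(ra)
        print(np.round(np.array(u)/S,1),"xy",w[:2].round(1),"size",np.round(r[1],1),"rectang",round(r[2],1),"h4",round(abs(h),2),"sqyaw",round(np.degrees(np.angle(h))/4+45,1) if 1 else 0)
E
python3 - <<'E'
from m import *
snap("scene"); meas(); s,p,R=pose(); print(p.round(1))
E
```

```text
[408.4 293.8] xy [ 431.8 -200. ] size [31.2 32.7] rectang 10.0 h4 1.02 sqyaw 9.5
[454.4 294.2] xy [ 429.1 -316.7] size [32.4 34.1] rectang 26.3 h4 0.91 sqyaw 26.7
[403.4 258.3] xy [ 522.6 -190. ] size [30.7 34. ] rectang 28.0 h4 0.14 sqyaw 34.3
[450.5 251.3] xy [ 538.9 -311.5] size [35.2 32.2] rectang 89.1 h4 0.1 sqyaw 18.2
[444.5 221.5] xy [ 616.5 -299.3] size [34.6 34.5] rectang 80.6 h4 0.95 sqyaw 78.7
[404.8 219.2] xy [ 624.  -197.1] size [32.4 33.1] rectang 89.1 h4 0.03 sqyaw 23.4
[480.4  23.5 100.3]
```

Emit:
carry_out:
  targets:
    - [[-0.027,-0.042,0,0,0,0],[-0.053,-0.083,0,0,0,0],[-0.08,-0.125,0,0,0,0],[-0.107,-0.166,0,0,0,0],[-0.13,-0.203,0,0,0,0],[-0.144,-0.222,0,0,0,0],[-0.144,-0.222,0.01,0,0,0],[-0.144,-0.222,0.05,0,0,0],[-0.144,-0.222,0.09,0,0,0],[-0.144,-0.222,0.115,0,0,0],[-0.144,-0.222,0.125,0,0,0],[-0.144,-0.222,0.125,0,0,0],[-0.144,-0.222,0.125,0,0,0],[-0.144,-0.222,0.125,0,0,0]]
  hand: 0.046

```text
t: 19.1
ee_pos: [626.0, -198.3, -22.4]
orientation: [0.001, 3.138, -0.002]
force: [-0.7, -0.5, 0.2]
gripper_width: 0.538
grip_force: 0.0
```

Emit:
carry_out:
  targets:
    - [[0,0,0,0,0,0],[0,0,0,0,0,0],[0,0,0,0,0,0],[0,0,0,0,0,0],[0,0,0,0,0,0],[0,0,-0.03,0,0,0],[0,0,-0.065,0,0,0],[0,0,-0.065,0,0,0]]
  hand: 0.02
  newtons: 50

```text
t: 19.9
ee_pos: [629.0, -199.5, 46.7]
orientation: [0.001, 3.131, -0.007]
force: [1.4, 0.5, 0.5]
gripper_width: 0.341
grip_force: 49.6
```

Emit:
carry_out:
  targets:
    - [[0.005,0.04,0,0,0,0],[0.01,0.08,0,0,0,0],[0.015,0.12,0,0,0,0],[0.019,0.15,0,0,0,0],[0.02,0.166,0,0,0,0],[0.02,0.166,0,0,0,0],[0.02,0.166,0,0,0,0],[0.02,0.166,0.01,0,0,0],[0.02,0.166,0.02,0,0,0],[0.02,0.166,0.025,0,0,0],[0.02,0.166,0.03,0,0,0],[0.02,0.166,0.034,0,0,0],[0.02,0.166,0.038,0,0,0],[0.02,0.166,0.038,0,0,0],[0.02,0.166,0.038,0,0,0]]

```text
t: 21.4
ee_pos: [605.0, -31.8, 3.2]
orientation: [0.002, 3.14, 0.0]
force: [-0.7, 1.2, 7.1]
gripper_width: 0.344
grip_force: 52.8
```

Emit:
carry_out:
  targets:
    - [[0,0,0,0,0,0],[0,0,0,0,0,0],[0,0,0,0,0,0],[0,0,-0.03,0,0,0],[0,0,-0.07,0,0,0],[0.08,0.02,-0.1,0,0,0],[0.12,0.056,-0.1,0,0,0],[0.12,0.056,-0.1,0,0,0]]
  hand: 0.04

```text
t: 22.2
ee_pos: [482.0, 25.1, 102.7]
orientation: [-0.002, -3.141, -0.0]
force: [1.6, 1.3, 0.1]
gripper_width: 0.472
grip_force: 0.0
```

Run:
```python
from m import *
e=snap("scene"); meas(); s,p,R=pose(); print(p.round(1)); d=snap("top")
a=np.hstack([cv2.resize(d["pixels"][200:275,265:375],None,fx=3.6,fy=3.6,interpolation=cv2.INTER_CUBIC),cv2.resize(e["pixels"][230:305,270:380],None,fx=3.6,fy=3.6,interpolation=cv2.INTER_CUBIC)]); cv2.imwrite("pics/j.png",a[...,::-1])
```

```text
[408.4 293.8] xy [ 431.8 -200. ] size [31.3 32.7] rectang 9.7 h4 1.02 sqyaw 9.3
[454.4 294.2] xy [ 429.1 -316.7] size [32.5 34.1] rectang 27.0 h4 0.9 sqyaw 26.6
[403.4 258.3] xy [ 522.6 -190. ] size [30.7 34. ] rectang 28.0 h4 0.16 sqyaw 33.7
[450.5 251.3] xy [ 538.9 -311.5] size [35.2 32.2] rectang 89.1 h4 0.13 sqyaw 18.5
[444.5 221.5] xy [ 616.5 -299.3] size [34.7 34.5] rectang 80.6 h4 0.95 sqyaw 78.7
[483.9  24.7 102.4]
```

View pics/j.png

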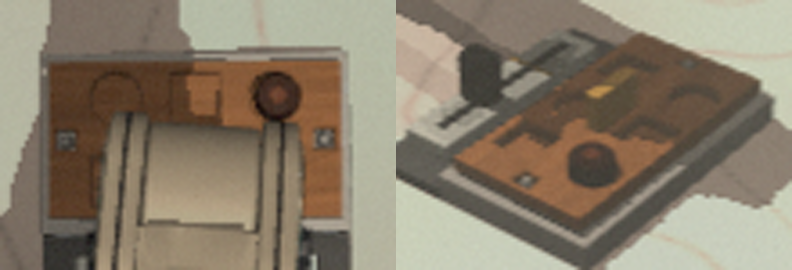

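Praline 1 sits upright in its round pocket at crop (277,95). The other five have not moved. Next is the round at (522.6, −190).

Emit:
carry_out:
  targets:
    - [[-0.008,-0.043,0,0,0,0],[-0.016,-0.09,0,0,0,0],[-0.025,-0.135,0,0,0,0],[-0.033,-0.18,0,0,0,0],[-0.038,-0.21,0,0,0,0],[-0.038,-0.215,0.01,0,0,0],[-0.038,-0.215,0.05,0,0,0],[-0.038,-0.215,0.09,0,0,0],[-0.038,-0.215,0.115,0,0,0],[-0.038,-0.215,0.127,0,0,0],[-0.038,-0.215,0.127,0,0,0],[-0.038,-0.215,0.127,0,0,0],[-0.038,-0.215,0.127,0,0,0],[-0.038,-0.215,0.127,0,0,0]]
  hand: 0.042

```text
t: 23.85
ee_pos: [523.8, -191.2, -22.9]
orientation: [0.001, 3.139, -0.002]
force: [0.8, 0.3, -0.3]
gripper_width: 0.492
grip_force: 0.0
```

Emit:
carry_out:
  targets:
    - [[0,0,0,0,0,0],[0,0,0,0,0,0],[0,0,0,0,0,0],[0,0,0,0,0,0],[0,0,0,0,0,0],[0,0,-0.03,0,0,0],[0,0,-0.07,0,0,0],[-0.005,0.02,-0.085,0,0,0],[-0.017,0.06,-0.085,0,0,0],[-0.03,0.105,-0.085,0,0,0],[-0.043,0.15,-0.085,0,0,0],[-0.057,0.195,-0.085,0,0,0],[-0.07,0.235,-0.085,0,0,0],[-0.08,0.262,-0.085,0,0,0],[-0.082,0.271,-0.085,0,0,0],[-0.082,0.271,-0.085,0,0,0],[-0.082,0.271,-0.085,0,0,0]]
  hand: 0.02
  newtons: 50

```text
t: 25.55
ee_pos: [603.8, 79.6, 60.3]
orientation: [-0.002, -3.141, 0.001]
force: [-0.6, -0.2, -0.8]
gripper_width: 0.343
grip_force: 49.7
```

Holding it (29 mm width). Lower it.

Emit:
carry_out:
  targets:
    - [[0,0,0.02,0,0,0],[0,0,0.04,0,0,0],[0,0,0.046,0,0,0],[0,0,0.05,0,0,0],[0,0,0.054,0,0,0],[0,0,0.058,0,0,0],[0,0,0.058,0,0,0],[0,0,0.058,0,0,0]]

```text
t: 26.35
ee_pos: [605.9, 80.1, 3.6]
orientation: [0.003, 3.139, 0.001]
force: [2.1, 1.5, 3.6]
gripper_width: 0.346
grip_force: 51.2
```

Emit:
carry_out:
  targets:
    - [[0,0,0,0,0,0],[0,0,0,0,0,0],[0,0,0,0,0,0],[0,0,-0.03,0,0,0],[0,0,-0.07,0,0,0],[0.06,-0.03,-0.1,0,0,0],[0.12,-0.056,-0.1,0,0,0],[0.12,-0.056,-0.1,0,0,0]]
  hand: 0.04

```text
t: 27.15
ee_pos: [481.9, 23.8, 102.8]
orientation: [-0.001, -3.14, 0.001]
force: [0.9, 0.1, 1.2]
gripper_width: 0.47
grip_force: 0.0
```

Run:
```python
from m import *
meas(2)
```

```text
[408.4 293.8] xy [ 431.8 -200. ] size [31.4 32.6] rectang 10.0 h4 1.03 sqyaw 9.4
[454.4 294.2] xy [ 429.1 -316.7] size [32.4 34.1] rectang 26.3 h4 0.9 sqyaw 26.4
[450.5 251.3] xy [ 538.9 -311.5] size [35.2 32.2] rectang 89.1 h4 0.1 sqyaw 19.1
[444.5 221.5] xy [ 616.5 -299.3] size [34.7 34.5] rectang 80.6 h4 0.95 sqyaw 78.9
```

Emit:
carry_out:
  targets:
    - [[-0.006,-0.04,0,0,0,0],[-0.013,-0.085,0,0,0,0],[-0.021,-0.13,0,0,0,0],[-0.028,-0.175,0,0,0,0],[-0.035,-0.22,0,0,0,0],[-0.042,-0.265,0,0,0,0],[-0.05,-0.31,0,0,0,0],[-0.054,-0.3365,0,0,0,0],[-0.054,-0.3365,0.01,0,0,0],[-0.054,-0.3365,0.05,0,0,0],[-0.054,-0.3365,0.09,0,0,0],[-0.054,-0.3365,0.115,0,0,0],[-0.054,-0.3365,0.127,0,0,0],[-0.054,-0.3365,0.127,0,0,0],[-0.054,-0.3365,0.127,0,0,0],[-0.054,-0.3365,0.127,0,0,0],[-0.054,-0.3365,0.127,0,0,0]]
  hand: 0.042

```text
t: 28.95
ee_pos: [539.6, -313.0, -22.7]
orientation: [0.001, 3.139, -0.003]
force: [-0.4, 0.4, -0.3]
gripper_width: 0.494
grip_force: 0.0
```

Emit:
carry_out:
  targets:
    - [[0,0,0,0,0,0],[0,0,0,0,0,0],[0,0,0,0,0,0],[0,0,0,0,0,0],[0,0,0,0,0,0],[0,0,-0.03,0,0,0],[0,0,-0.07,0,0,0],[0,0.02,-0.085,0,0,0],[-0.001,0.06,-0.085,0,0,0],[-0.002,0.105,-0.085,0,0,0],[-0.003,0.15,-0.085,0,0,0],[-0.004,0.195,-0.085,0,0,0],[-0.005,0.24,-0.085,0,0,0],[-0.0055,0.285,-0.085,0,0,0],[-0.0055,0.32,-0.085,0,0,0],[-0.0055,0.337,-0.085,0,0,0],[-0.0055,0.337,-0.085,0,0,0],[-0.0055,0.337,-0.085,0,0,0],[-0.0055,0.337,-0.085,0,0,0]]
  hand: 0.02
  newtons: 50

```text
t: 30.85
ee_pos: [544.0, 24.1, 60.5]
orientation: [0.003, 3.141, -0.001]
force: [1.0, -0.2, 0.5]
gripper_width: 0.348
grip_force: 49.7
```

Emit:
carry_out:
  targets:
    - [[0,0,0.02,0,0,0],[0,0,0.04,0,0,0],[0,0,0.046,0,0,0],[0,0,0.05,0,0,0],[0,0,0.054,0,0,0],[0,0,0.058,0,0,0],[0,0,0.058,0,0,0],[0,0,0.058,0,0,0]]

```text
t: 31.65
ee_pos: [544.2, 24.2, 3.2]
orientation: [0.002, 3.141, -0.002]
force: [-1.3, -0.7, 5.5]
gripper_width: 0.346
grip_force: 50.4
```

Emit:
carry_out:
  targets:
    - [[0,0,0,0,0,0],[0,0,0,0,0,0],[0,0,0,0,0,0],[0,0,-0.03,0,0,0],[0,0,-0.07,0,0,0],[0.03,0,-0.1,0,0,0],[0.06,0,-0.1,0,0,0],[0.06,0,-0.1,0,0,0]]
  hand: 0.04

```text
t: 32.45
ee_pos: [480.1, 25.4, 102.7]
orientation: [-0.001, -3.139, -0.0]
force: [-1.2, -0.3, 0.2]
gripper_width: 0.467
grip_force: 0.0
```

Run:
```python
from m import *
meas(2)
```

```text
[408.4 293.8] xy [ 431.8 -200. ] size [31.4 32.7] rectang 10.0 h4 1.03 sqyaw 9.4
[454.4 294.2] xy [ 429.1 -316.7] size [32.5 34.1] rectang 27.0 h4 0.91 sqyaw 26.8
[444.5 221.5] xy [ 616.4 -299.3] size [34.6 34.5] rectang 80.6 h4 0.94 sqyaw 79.1
```

Emit:
carry_out:
  targets:
    - [[-0.016,-0.04,0,0,0,2],[-0.034,-0.083,0,0,0,4],[-0.051,-0.126,0,0,0,6],[-0.069,-0.17,0,0,0,8],[-0.086,-0.212,0,0,0,10.2],[-0.104,-0.255,0,0,0,10.2],[-0.122,-0.3,0,0,0,10.2],[-0.132,-0.325,0,0,0,10.2],[-0.132,-0.325,0.01,0,0,10.2],[-0.132,-0.325,0.05,0,0,10.2],[-0.132,-0.325,0.09,0,0,10.2],[-0.132,-0.325,0.115,0,0,10.2],[-0.132,-0.325,0.127,0,0,10.2],[-0.132,-0.325,0.127,0,0,10.2],[-0.132,-0.325,0.127,0,0,10.2],[-0.132,-0.325,0.127,0,0,10.2],[-0.132,-0.325,0.127,0,0,10.2]]
  hand: 0.042

```text
t: 34.25
ee_pos: [617.3, -300.9, -22.5]
orientation: [0.28, 3.126, -0.003]
force: [0.3, 0.3, -0.4]
gripper_width: 0.492
grip_force: 0.0
```

Emit:
carry_out:
  targets:
    - [[0,0,0,0,0,0],[0,0,0,0,0,0],[0,0,0,0,0,0],[0,0,0,0,0,0],[0,0,0,0,0,0],[0,0,-0.03,0,0,0],[0,0,-0.07,0,0,0],[0.004,0.02,-0.085,0,0,-1],[0.013,0.06,-0.085,0,0,-3],[0.022,0.1,-0.085,0,0,-5],[0.032,0.145,-0.085,0,0,-7],[0.041,0.19,-0.085,0,0,-9.8],[0.051,0.235,-0.085,0,0,-9.8],[0.061,0.28,-0.085,0,0,-9.8],[0.067,0.307,-0.085,0,0,-9.8],[0.0694,0.317,-0.085,0,0,-9.8],[0.0694,0.317,-0.085,0,0,-9.8],[0.0694,0.317,-0.085,0,0,-9.8],[0.0694,0.317,-0.085,0,0,-9.8]]
  hand: 0.02
  newtons: 50

```text
t: 36.15
ee_pos: [603.8, 22.9, 60.3]
orientation: [-0.015, -3.142, 0.001]
force: [-0.3, -0.4, 0.3]
gripper_width: 0.335
grip_force: 49.8
```

Emit:
carry_out:
  targets:
    - [[0,0,0.02,0,0,0],[0,0,0.04,0,0,0],[0,0,0.044,0,0,0],[0,0,0.048,0,0,0],[0,0,0.052,0,0,0],[0,0,0.055,0,0,0],[0,0,0.055,0,0,0],[0,0,0.055,0,0,0]]

```text
t: 36.95
ee_pos: [604.0, 23.8, 5.6]
orientation: [0.013, 3.141, -0.001]
force: [0.6, 0.5, 0.4]
gripper_width: 0.337
grip_force: 49.9
```

Emit:
carry_out:
  targets:
    - [[0,0,0,0,0,0],[0,0,0,0,0,0],[0,0,0,0,0,0],[0,0,-0.03,0,0,0],[0,0,-0.07,0,0,0],[0.04,0,-0.097,0,0,0],[0.08,0,-0.097,0,0,0],[0.12,0,-0.097,0,0,0],[0.12,0,-0.097,0,0,0]]
  hand: 0.04

```text
t: 37.85
ee_pos: [476.0, 25.8, 100.9]
orientation: [-0.012, -3.133, -0.001]
force: [0.3, 0.2, 0.1]
gripper_width: 0.469
grip_force: 0.0
```

Run:
```python
from m import *
meas(2); e=snap("scene"); d=snap("top")
a=np.hstack([cv2.resize(d["pixels"][200:275,265:375],None,fx=3.6,fy=3.6,interpolation=cv2.INTER_CUBIC),cv2.resize(e["pixels"][230:305,270:380],None,fx=3.6,fy=3.6,interpolation=cv2.INTER_CUBIC)]); cv2.imwrite("pics/k.png",a[...,::-1])
```

```text
[408.4 293.9] xy [ 431.7 -200.1] size [31.4 32.8] rectang 10.4 h4 0.97 sqyaw 9.3
[454.4 294.2] xy [ 429.1 -316.8] size [32.4 34.1] rectang 26.3 h4 0.89 sqyaw 26.7
```

View pics/k.png

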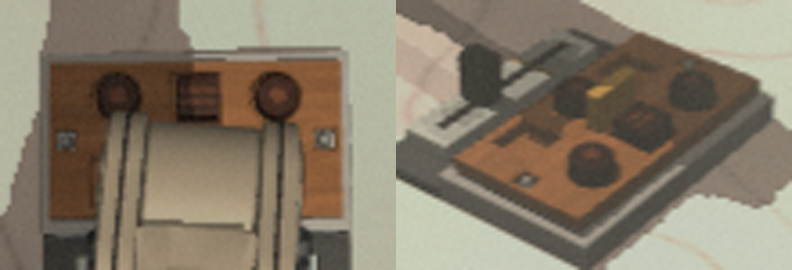

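Four are in and upright: three rounds and the middle square in the far row. Next is the square at (431.7, −200).

Emit:
carry_out:
  targets:
    - [[0.01,-0.042,0,0,0,-2],[0.02,-0.088,0,0,0,-4],[0.03,-0.133,0,0,0,-7],[0.04,-0.178,0,0,0,-10.1],[0.049,-0.215,0,0,0,-10.1],[0.051,-0.226,0,0,0,-10.1],[0.051,-0.226,0.01,0,0,-10.1],[0.051,-0.226,0.05,0,0,-10.1],[0.051,-0.226,0.09,0,0,-10.1],[0.051,-0.226,0.115,0,0,-10.1],[0.051,-0.226,0.127,0,0,-10.1],[0.051,-0.226,0.127,0,0,-10.1],[0.051,-0.226,0.127,0,0,-10.1],[0.051,-0.226,0.127,0,0,-10.1],[0.051,-0.226,0.127,0,0,-10.1]]
  hand: 0.042

```text
t: 39.55
ee_pos: [432.5, -201.2, -23.1]
orientation: [-0.264, 3.128, -0.003]
force: [0.0, -0.5, 0.3]
gripper_width: 0.493
grip_force: 0.0
```

Emit:
carry_out:
  targets:
    - [[0,0,0,0,0,0],[0,0,0,0,0,0],[0,0,0,0,0,0],[0,0,0,0,0,0],[0,0,0,0,0,0],[0,0,-0.03,0,0,0],[0,0,-0.07,0,0,0],[-0.02,0.021,-0.085,0,0,2],[-0.05,0.053,-0.085,0,0,4],[-0.08,0.085,-0.085,0,0,7],[-0.11,0.117,-0.085,0,0,10.1],[-0.13,0.138,-0.085,0,0,10.1],[-0.139,0.148,-0.085,0,0,10.1],[-0.139,0.148,-0.085,0,0,10.1],[-0.139,0.148,-0.085,0,0,10.1],[-0.139,0.148,-0.085,0,0,10.1]]
  hand: 0.02
  newtons: 50

```text
t: 41.15
ee_pos: [542.1, -32.3, 60.2]
orientation: [-0.015, -3.141, 0.0]
force: [-1.0, 0.2, -0.8]
gripper_width: 0.33
grip_force: 49.5
```

Emit:
carry_out:
  targets:
    - [[0,0,0,0,0,0],[0,0,0.02,0,0,0],[0,0,0.04,0,0,0],[0,0,0.044,0,0,0],[0,0,0.048,0,0,0],[0,0,0.052,0,0,0],[0,0,0.055,0,0,0],[0,0,0.055,0,0,0],[0,0,0.055,0,0,0]]

```text
t: 42.05
ee_pos: [543.5, -31.3, 5.8]
orientation: [0.012, 3.141, -0.0]
force: [0.2, -0.4, -0.3]
gripper_width: 0.334
grip_force: 49.5
```

Emit:
carry_out:
  targets:
    - [[0,0,0,0,0,0],[0,0,0,0,0,0],[0,0,0,0,0,0],[0,0,-0.03,0,0,0],[0,0,-0.07,0,0,0],[0.03,0.03,-0.097,0,0,0],[0.059,0.056,-0.097,0,0,0],[0.059,0.056,-0.097,0,0,0]]
  hand: 0.04

```text
t: 42.85
ee_pos: [480.8, 27.5, 102.9]
orientation: [-0.008, -3.139, -0.002]
force: [-0.6, 0.2, -0.2]
gripper_width: 0.465
grip_force: 0.0
```

Run:
```python
from m import *
meas(3)
```

```text
[454.4 294.2] xy [ 429.1 -316.7] size [32.6 34.2] rectang 26.1 h4 0.9 sqyaw 26.6
```

Emit:
carry_out:
  targets:
    - [[0.006,-0.04,0,0,0,-3],[0.013,-0.085,0,0,0,-8],[0.02,-0.13,0,0,0,-13],[0.027,-0.175,0,0,0,-18],[0.034,-0.22,0,0,0,-23],[0.041,-0.265,0,0,0,-26.9],[0.048,-0.31,0,0,0,-26.9],[0.0535,-0.343,0,0,0,-26.9],[0.0535,-0.343,0.01,0,0,-26.9],[0.0535,-0.343,0.05,0,0,-26.9],[0.0535,-0.343,0.09,0,0,-26.9],[0.0535,-0.343,0.115,0,0,-26.9],[0.0535,-0.343,0.127,0,0,-26.9],[0.0535,-0.343,0.127,0,0,-26.9],[0.0535,-0.343,0.127,0,0,-26.9],[0.0535,-0.343,0.127,0,0,-26.9],[0.0535,-0.343,0.127,0,0,-26.9]]
  hand: 0.042

```text
t: 44.7
ee_pos: [429.8, -318.5, -23.0]
orientation: [-0.719, 3.056, -0.004]
force: [0.8, -0.7, -0.0]
gripper_width: 0.49
grip_force: 0.0
```

Emit:
carry_out:
  targets:
    - [[0,0,0,0,0,0],[0,0,0,0,0,0],[0,0,0,0,0,0],[0,0,0,0,0,0],[0,0,0,0,0,0],[0,0,-0.03,0,0,0],[0,0,-0.07,0,0,0],[-0.014,0.015,-0.085,0,0,2],[-0.04,0.043,-0.085,0,0,6],[-0.07,0.076,-0.085,0,0,10],[-0.1,0.108,-0.085,0,0,14],[-0.13,0.141,-0.085,0,0,18],[-0.16,0.173,-0.085,0,0,22],[-0.19,0.206,-0.085,0,0,26.9],[-0.22,0.238,-0.085,0,0,26.9],[-0.25,0.271,-0.085,0,0,26.9],[-0.27,0.293,-0.085,0,0,26.9],[-0.281,0.3045,-0.085,0,0,26.9],[-0.281,0.3045,-0.085,0,0,26.9],[-0.281,0.3045,-0.085,0,0,26.9]]
  hand: 0.02
  newtons: 50

```text
t: 46.7
ee_pos: [543.9, 79.9, 60.2]
orientation: [-0.012, -3.141, 0.001]
force: [-0.1, -0.3, -0.1]
gripper_width: 0.338
grip_force: 49.6
```

Emit:
carry_out:
  targets:
    - [[0,0,0,0,0,0],[0,0,0.02,0,0,0],[0,0,0.04,0,0,0],[0,0,0.044,0,0,0],[0,0,0.048,0,0,0],[0,0,0.052,0,0,0],[0,0,0.055,0,0,0],[0,0,0.055,0,0,0],[0,0,0.055,0,0,0]]

```text
t: 47.6
ee_pos: [547.2, 79.1, 11.7]
orientation: [0.013, 3.136, -0.004]
force: [-9.5, -1.5, 29.2]
gripper_width: 0.333
grip_force: 53.6
```

It landed on the rim (z 11.7, 29 N). Lift and look.

Emit:
carry_out:
  targets:
    - [[0,0,-0.01,0,0,0],[0,0,-0.02,0,0,0],[0,0,-0.02,0,0,0],[0,0,-0.02,0,0,0],[0,0,-0.02,0,0,0]]

```text
t: 48.1
ee_pos: [543.7, 80.3, 24.7]
orientation: [-0.012, -3.14, 0.0]
force: [-0.9, -0.9, -0.8]
gripper_width: 0.335
grip_force: 50.1
```

Run:
```python
from h import *
e=snap("scene",2); d=snap("top",2); s,p,R=pose(); print(p.round(1),s["gripper_width"],np.round(s["force"],1))
a=cv2.resize(e["pixels"][225:275,300:370],None,fx=8,fy=8,interpolation=cv2.INTER_CUBIC)
# predicted corner outlines (green) of held praline if centred on tcp: base z = p.z+36.5-12
def box(d,c,z,h,col,a,x0,y0,f):
    for zz in (z,z+h):
        q=[(c[0]+sx*15,c[1]+sy*15,zz) for sx,sy in((1,1),(1,-1),(-1,-1),(-1,1))]
        pts=((px(d,q)-[x0,y0]+.5)*f).astype(np.int32); cv2.polylines(a,[pts],True,col,1)
box(e,p,p[2]+24.5,24,(0,255,0),a,300,225,8)
b=cv2.resize(d["pixels"][200:275,265:375],None,fx=3.6,fy=3.6,interpolation=cv2.INTER_CUBIC)
b=np.pad(b,((0,0),(0,560-b.shape[1]),(0,0)))
cv2.imwrite("pics/l.png",np.vstack([a,b[:200]])[...,::-1]); print(a.shape)
```

```text
[543.8  80.4  24.7] 0.3316627089853424 [ 0.3  0.4 -0.7]
(400, 560, 3)
```

View pics/l.png

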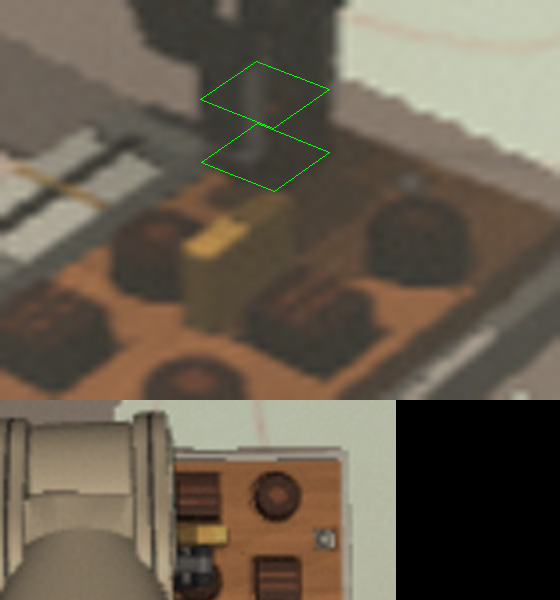

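The held praline looks upright and the other five are seated. The miss is only a mm or two, so I'll do a gentle compliant search around the pocket.

Emit:
carry_out:
  targets:
    - [[0,0,0.01,0,0,0],[0,0,0.015,0,0,0],[-0.0015,0,0.015,0,0,0],[-0.0015,0,0.0155,0,0,0],[-0.0015,0.0015,0.0155,0,0,0],[-0.0015,0.0015,0.0155,0,0,0],[0,0.0015,0.0155,0,0,0],[0,0.0015,0.0155,0,0,0],[0.0015,0.0015,0.0155,0,0,0],[0.0015,0.0015,0.0155,0,0,0]]

```text
t: 49.3
ee_pos: [542.7, 81.9, 10.0]
orientation: [0.012, 3.142, -0.0]
force: [0.3, 0.4, -0.6]
gripper_width: 0.335
grip_force: 50.0
```

Force-free 2 mm below the rim, so it has dropped in. Continue down.

Emit:
carry_out:
  targets:
    - [[0,0,0.002,0,0,0],[0,0,0.004,0,0,0],[0,0,0.006,0,0,0],[0,0,0.006,0,0,0]]

```text
t: 49.7
ee_pos: [542.7, 81.9, 3.5]
orientation: [-0.012, -3.141, 0.0]
force: [0.2, 0.5, -0.6]
gripper_width: 0.339
grip_force: 50.0
```

Emit:
carry_out:
  targets:
    - [[0,0,0,0,0,0],[0,0,0,0,0,0],[0,0,0,0,0,0],[0,0,-0.03,0,0,0],[0,0,-0.07,0,0,0],[0.01,0.04,-0.1,0,0,0],[0.03,0.09,-0.1,0,0,0],[0.05,0.14,-0.1,0,0,0],[0.06,0.17,-0.1,0,0,0],[0.06,0.17,-0.1,0,0,0],[0.06,0.17,-0.1,0,0,0]]
  hand: 0.04

```text
t: 50.8
ee_pos: [483.9, 253.0, 103.9]
orientation: [0.009, 3.141, -0.001]
force: [0.1, -0.5, -0.4]
gripper_width: 0.467
grip_force: 0.0
```

Run:
```python
from h import *
snap("scene"); d=snap("top",3); s,p,R=pose(); print(p.round(1))
G,D=up(d); hsv=cv2.cvtColor(G,cv2.COLOR_RGB2HSV); gi=G.astype(int)
a=cv2.resize(d["pixels"][200:300,265:375],None,fx=5,fy=5,interpolation=cv2.INTER_CUBIC); cv2.imwrite("pics/n.png",a[...,::-1])
# dimmer grip: dark thick blob; brass: yellow
roi=np.zeros(G.shape[:2],np.uint8); roi[267*S:292*S,284*S:358*S]=1
m=cv2.morphologyEx((gi.max(2)<62).astype(np.uint8)*roi,cv2.MORPH_OPEN,np.ones((30,30)))
for c in blobs(m,500,1e5): 
    M=cv2.moments(c); u=(M['m10']/M['m00'],M['m01']/M['m00']); print("grip",np.round(np.array(u)/S,2),cv2.boundingRect(c),toW(D,u,44).round(1),toW(D,u,64).round(1))
m=((gi[...,0]-gi[...,2]>38)).astype(np.uint8)*roi
for c in blobs(m,300,1e5):
    M=cv2.moments(c); u=(M['m10']/M['m00'],M['m01']/M['m00']); print("brass",np.round(np.array(u)/S,2),M['m00'],cv2.boundingRect(c),toW(D,u,24).round(1))
# pralines on tray: dark blobs centroid, z~43
roi[:]=0; roi[213*S:262*S,275*S:363*S]=1
m=cv2.morphologyEx((gi.max(2)<88).astype(np.uint8)*roi,cv2.MORPH_CLOSE,np.ones((13,13)))
m=cv2.morphologyEx(m,cv2.MORPH_OPEN,np.ones((25,25)))
for c in blobs(m,1500,1e5):
    M=cv2.moments(c); u=(M['m10']/M['m00'],M['m01']/M['m00']); print("pr",np.round(np.array(u)/S,1),(M['m00']/36).__round__(),(toW(D,u,43)[:2]-[574,25.4]).round(1))
```

```text
[484.7 251.2 103.8]
grip [329.48 278.1 ] (1955, 1637, 44, 64) [473.4   0.9  44. ] [472.6   1.2  64. ]
brass [307.83 281.67] 1277.5 (1839, 1625, 19, 118) [466.   55.5  24. ]
pr [320.6 253.2] 57 [-37.7  -3.3]
pr [297.  250.8] 169 [-30.9  55.9]
pr [341.9 250.1] 173 [-30.8 -56.9]
pr [340.2 227.1] 91 [ 27.7 -53.9]
pr [319.7 227.2] 173 [28.1 -2. ]
```

View pics/n.png

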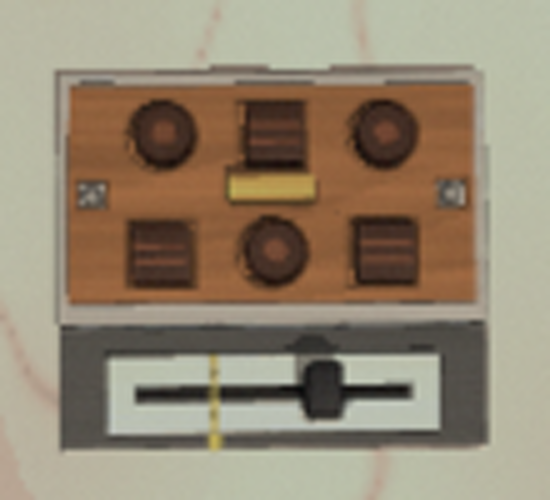

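All six pralines sit upright in matching pockets: rounds at crop (163,133), (385,133) and (275,250), squares at (275,133), (161,253) and (387,250). The dimmer grip is at y = 1 mm and the brass mark at y = 55.5 mm, 30 mm left of the plinth centre as it should be. Now the dimmer.

Emit:
carry_out:
  targets:
    - [[0.001,-0.04,0,0,0,0],[0.003,-0.085,0,0,0,0],[0.005,-0.13,0,0,0,0],[0.007,-0.175,0,0,0,0],[0.008,-0.22,0,0,0,0],[0.009,-0.245,0,0,0,0],[0.009,-0.252,0,0,0,0],[0.009,-0.252,0,0,0,0],[0.009,-0.252,0.02,0,0,0],[0.009,-0.252,0.05,0,0,0],[0.009,-0.252,0.08,0,0,0],[0.009,-0.252,0.097,0,0,0],[0.009,-0.252,0.1,0,0,0],[0.009,-0.252,0.1,0,0,0],[0.009,-0.252,0.1,0,0,0],[0.009,-0.252,0.1,0,0,0]]
  hand: 0.045

```text
t: 52.6
ee_pos: [474.8, 0.6, 5.2]
orientation: [0.012, 3.139, -0.0]
force: [-0.1, -1.1, 0.2]
gripper_width: 0.525
grip_force: 0.0
```

Emit:
carry_out:
  targets:
    - [[0,0,0,0,0,0],[0,0,0,0,0,0],[0,0,0,0,0,0],[0,0,0,0,0,0],[0,0,0,0,0,0],[0,0,0,0,0,0],[0,0,0,0,0,0]]
  hand: 0.01
  newtons: 30

```text
t: 53.3
ee_pos: [474.0, 0.4, 4.8]
orientation: [0.012, 3.14, 0.0]
force: [-1.7, 1.2, 6.1]
gripper_width: 0.226
grip_force: 31.6
```

Emit:
carry_out:
  targets:
    - [[0,0.01,0,0,0,0],[0,0.02,0,0,0,0],[0,0.03,0,0,0,0],[0,0.04,0,0,0,0],[0,0.05,0,0,0,0],[0,0.0545,0,0,0,0],[0,0.0545,0,0,0,0],[0,0.0545,0,0,0,0],[0,0.0545,0,0,0,0],[0,0.0545,0,0,0,0]]

```text
t: 54.3
ee_pos: [474.2, 55.4, 4.8]
orientation: [0.012, 3.141, 0.002]
force: [-2.0, 1.2, 7.7]
gripper_width: 0.229
grip_force: 31.8
```

Emit:
carry_out:
  targets:
    - [[0,0,0,0,0,0],[0,0,0,0,0,0],[0,0,0,0,0,0],[0,0,0,0,0,0],[0,0,-0.03,0,0,0],[0,0,-0.07,0,0,0],[0,0.02,-0.1,0,0,0],[0,0.06,-0.1,0,0,0],[0,0.11,-0.1,0,0,0],[0,0.16,-0.1,0,0,0],[0,0.19,-0.1,0,0,0],[0,0.197,-0.1,0,0,0],[0,0.197,-0.1,0,0,0],[0,0.197,-0.1,0,0,0]]
  hand: 0.04

```text
t: 55.7
ee_pos: [474.8, 250.9, 103.5]
orientation: [-0.013, -3.141, 0.002]
force: [-0.3, 0.7, 0.1]
gripper_width: 0.474
grip_force: 0.0
```

Run:
```python
from h import *
snap("scene"); d=snap("top",3); s,p,R=pose(); print(p.round(1))
G,D=up(d); gi=G.astype(int); hsv=cv2.cvtColor(G,cv2.COLOR_RGB2HSV)
roi=np.zeros(G.shape[:2],np.uint8); roi[267*S:292*S,284*S:358*S]=1
m=cv2.morphologyEx((gi.max(2)<62).astype(np.uint8)*roi,cv2.MORPH_OPEN,np.ones((30,30)))
for c in blobs(m,500,1e5): 
    M=cv2.moments(c); u=(M['m10']/M['m00'],M['m01']/M['m00']); print("grip",np.round(np.array(u)/S,2),cv2.boundingRect(c),toW(D,u,44).round(1),toW(D,u,64).round(1))
m=((gi[...,0]-gi[...,2]>38)).astype(np.uint8)*roi
for c in blobs(m,100,1e5): M=cv2.moments(c); u=(M['m10']/M['m00'],M['m01']/M['m00']); print("brass",np.round(np.array(u)/S,2),M['m00'],toW(D,u,24).round(1))
roi[:]=0; roi[205*S:270*S,265*S:375*S]=1
c=max(blobs(((hsv[...,1]>95)&(hsv[...,0]<25)).astype(np.uint8)*roi,1000,1e6),key=cv2.contourArea); print("tray",[np.round(v,1) for v in rect(D,c,34)])
roi[:]=0; roi[213*S:262*S,275*S:363*S]=1
m=cv2.morphologyEx(cv2.morphologyEx((gi.max(2)<88).astype(np.uint8)*roi,cv2.MORPH_CLOSE,np.ones((13,13))),cv2.MORPH_OPEN,np.ones((25,25)))
for c in blobs(m,1500,1e5):
    M=cv2.moments(c); u=(M['m10']/M['m00'],M['m01']/M['m00']); print("pr",np.round(np.array(u)/S,1),(M['m00']/36).__round__())
```

```text
[475.3 250.7 103.9]
grip [307.8  278.39] (1825, 1639, 45, 64) [473.5  55.   44. ] [472.6  54.6  64. ]
brass [307.92 287.59] 501.5 [451.1  55.5  24. ]
tray [array([574.2,  25.2]), array([206.4, 111.1]), np.float64(89.5)]
pr [320.5 253.2] 59
pr [297.  250.8] 170
pr [341.9 250.1] 173
pr [340.2 227.1] 91
pr [319.7 227.2] 172
```

The dimmer grip is at y = 55 mm on the mark at 55.5 mm, the tray and the detected pralines haven't moved, and the robot is clear. Handing in.

```bash
python3 -c "
from station import arm
print(arm.close_job())"
```

```text
the job is handed in; nothing more can be done
None
```

The job is handed in; my last camera check showed the tray seated on both pegs, all six pralines upright in matching pockets and the dimmer within about 1 mm of the brass mark, but the judge returned no verdict.

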